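# Vent the red keg

## Robot

A 6-joint arm with a two-finger parallel gripper is mounted at the origin on the work surface; the furniture and walls round the work are solid. World frame = base frame: x ahead of the robot, y to its left, z up, the work surface at z = 0. Lengths are in m, angles in degrees, forces in N, time in s.
With the tool pointing down it reaches from about 0.375 to 0.9 m from the base axis. Payload 3.1 kg.
Tool frame: the origin (TCP) lies at the very end of the fingers, on their centre line; the grasp point (between the pads) lies 19 mm behind it; z points along the fingers, y is the line along which they close (so a half turn about z gives the same grasp; the last joint's range is limited). The gripper opens to 87 mm and grips with 3 to 60 N. Pads are 19 mm wide; open, the fingers measure 117 mm over their backs; the gripper's body (75 mm by 190 mm) begins 51 mm behind the grasp point.
Start: joints at [62.882, 30.224, 82.088, -0, 67.689, -10.227], TCP at [0.182, 0.598, 0.199] pointing down, gripper open.
Joint ranges: [-176.69, 176.69], [-43.24, 126.21], [12.49, 139.97], [-82, 262], [0, 151.66], [-163.58, 163.58]. Speed limits (degrees/s): [159.86, 159.86, 180, 180, 180, 180].

## Interface

Orientations are given as a 3x3 rotation matrix whose columns are the frame's x, y, z axes.
In Python, from rig import bot gives the robot as it stands.
- The arm moves only by the tool move_arm, never from a script. Its argument "increments" is a list of rows, each an object with "xyz": the shift along the tool's x, y, z in mm, a list of three; "roll": the turn about the tool's z in rad; "grip": the opening in per cent of the stroke, from 0 (shut) to 100 (fully open). A call has 1 to 5 rows; each row shifts and turns the commanded pose from where the row before left it, along the tool's axes as they then stand; what a row does not reach is not made up. A row lasts 1/12 s, in which the tool goes at most 41.7 mm and 7.16 degrees, less where a joint would pass 70% of its speed; a pose out of reach is approached as far as the arm can. A call is refused whole if a number of a shift passes 41.7 or a number of a turn 0.125, either way. A call with a gripper value outside its range is refused whole. The fingers move at their own pace and stop on an object; the grip force is fixed at half the most. Time passes only in rows, so rows that do not move let the fingers close. It gives the time, the measured TCP pose, the force, the opening and the grip force at its end, in the units of the state.
- bot.read_state(): the state, without advancing time (a new reading comes with each control period).
- bot.capture(name): name is "side" or "top" or "wrist"; returns (picture, depth): 400x640x3 uint8, red, green, blue; 400x640 float32, m along the optical axis (not along the pixel's ray), 0 where there is no reading.
- bot.camera_model(name): a dict with "intrinsics" (3x3 intrinsics, pixels), "rvec" (rotation vector, rad) and "tvec" (3), from world to camera coordinates, as OpenCV has them; the wrist camera has in their place "tool_from_camera" (4x4, takes a point from camera to tool coordinates, whose origin is the TCP and whose axes are the flange's). Camera axes: x right, y down, z forward; pixel columns grow to the right and rows downward; lengths in m; the calibration is good to about 2 mm. A picture is of the moment at which its call begins: read the wrist's pose just before it. camera_model takes no time and is no camera call.
- bot.hand_in(): hands the job in; it is judged then, once.
Trained networks look in the newest picture that a camera, given by its name, has taken for a name from the list of things; names that differ only in an ending like _2 or _b are one class to them, and where a whole thing is asked for, a point or a joint stands for the part that bears it (a point fixed in the world has none). Each returns a list of dicts, best first, with "conf" (0 to 1); they miss things now and then, are a little off and sometimes report something else, mostly with a low value. They report only what shows in the picture. A call takes as long as a camera call.
- bot.spot_in(label, camera): "at" ([x, y, z] in m, in the coordinates of the camera as it stood for that picture, good to about 4 mm: the middle of the surface that is visible of it).
- bot.trace(label, camera): "mask" (400x640 bool, what is visible of it).
The state is a dict: "time_s": time; "joint_positions": joint angles; "qvel": joint speeds; "tau": joint torques, N m; "position": TCP position; "tcp_rot": TCP orientation; "force": force on the tool from outside, world axes, zero at the start; "moment": the same for the moment, N m; "opening": opening from 0.0 (shut) to 1.0 (fully open); "grasp_force": force on a finger pad.
Only numpy, scipy, OpenCV 4.12 (cv2) and the standard library are available. Lean on these libraries where they do the work, as an engineer would, in place of code of your own. Each camera call takes 0.05 s, during which the arm holds its last target. There are 200 camera calls.

## Task

Let the pressure out of the keg with the red band: slip the black dust cap off its slanting valve and set it down, not drop it, on the side plate. Then unscrew the little knurled lock nut anticlockwise until it stops, and press the freed pin fully in, hold it there for a second and let it spring back. Leave the nut unscrewed and the cap on the plate, keep the salt shaker and the syrup bottle where they are, and leave the valve of the blue keg, whose cap is already off, alone.

Things in the scene. Friction and masses are not known exactly. Their poses are not given: they have to be found in the camera images.
- keg_red: Small steel drinks keg, 120 mm diameter, 190 mm high, with a red paint band round it, fixed to the worktop. Origin: centre of its underside; z up; its own -x side carries the tap (to 86 mm from the axis) and, on the shoulder, the slanting vent valve. A black cap covers the valve. It may stand at the left or at the right of the worktop.
- red_foot (a point): Foot of the red keg's valve on the shoulder. z: the valve's axis, outwards, 35 deg from vertical towards the keg's -x; y: the keg's y. Along z in mm: boss to 18 (26 mm diameter), thin stem, lock nut 28 to 40 when down, pin tip (8 mm diameter) to 50. But for the gauge, nothing on the keg within 70 mm of the axis is higher than 18 along it.
- red_gauge (a point): Centre of the face of the red keg's pressure gauge: a dark round body 34 mm diameter, fixed beside the valve, its axis parallel to the valve's and 48 mm from it on the keg's +y side; the face is 32 mm up the valve's axis, level with the lock nut. z points outwards.
- red_nut (a joint): Small knurled brass lock nut of the red keg's valve, 16 mm diameter, 12 mm high. Angle in rad: 0 = screwed right down, 3.0 = fully unscrewed at its stop; grows anticlockwise seen from the pin's tip. It stays on the pin and climbs 1.5 mm along the valve's axis per rad; it takes about 0.05 N m. Starts between 0 and 0.4.
- red_pin (a joint): Spring pin of the red keg's valve: metres pressed in along the valve's axis, 0 = out, 0.004 = fully in against a hard stop; about 2 N to start it, 7 N fully in, and it springs back. A nut that is down blocks it; it goes fully in only with the nut turned past 2.7.
- cap_red: Loose black faceted plastic dust cap over the red keg's valve, 24 mm diameter, 38 mm long, 20 g; it slips straight off along the valve's axis. Hollow, open below (bore 19 mm across, 34 mm deep). Origin: centre of the open end; z runs from there to the closed top. On the valve the open end rests on the boss, 18 mm up the axis.
- red_nut_mid (a point): Centre of the red keg's lock nut, at half its height and moving with it; its z is the valve's axis, pointing out towards the tip. Its x and y turn with the nut.
- red_tip (a point): Centre of the flat end of the red keg's pin, moving with the pin; its z is the valve's axis, pointing outwards.
- keg_blue: Small steel drinks keg, 120 mm diameter, 190 mm high, with a blue paint band round it, fixed to the worktop. Origin: centre of its underside; z up; its own -x side carries the tap (to 86 mm from the axis) and, on the shoulder, the slanting vent valve. Its valve has no cap. It may stand at the left or at the right of the worktop.
- blue_foot (a point): Foot of the blue keg's valve on the shoulder. z: the valve's axis, outwards, 35 deg from vertical towards the keg's -x; y: the keg's y. Along z in mm: boss to 18 (26 mm diameter), thin stem, lock nut 28 to 40 when down, pin tip (8 mm diameter) to 50. But for the gauge, nothing on the keg within 70 mm of the axis is higher than 18 along it.
- blue_gauge (a point): Centre of the face of the blue keg's pressure gauge: a dark round body 34 mm diameter, fixed beside the valve, its axis parallel to the valve's and 48 mm from it on the keg's +y side; the face is 32 mm up the valve's axis, level with the lock nut. z points outwards.
- blue_nut (a joint): Small knurled brass lock nut of the blue keg's valve, 16 mm diameter, 12 mm high. Angle in rad: 0 = screwed right down, 3.0 = fully unscrewed at its stop; grows anticlockwise seen from the pin's tip. It stays on the pin and climbs 1.5 mm along the valve's axis per rad; it takes about 0.05 N m. Starts between 0 and 0.4.
- blue_pin (a joint): Spring pin of the blue keg's valve: metres pressed in along the valve's axis, 0 = out, 0.004 = fully in against a hard stop; about 2 N to start it, 7 N fully in, and it springs back. A nut that is down blocks it; it goes fully in only with the nut turned past 2.7.
- plate: White stoneware side plate, 204 mm diameter, 22 mm high at the rim, fixed in place for the run, level, its underside 2 mm above the worktop. Origin: centre of its underside. Flat inside to 70 mm from the centre, where its surface is 6 mm above the origin.
- salt: White salt shaker, 42 mm diameter, 88 mm high, standing on the near half of the plate. Origin: centre of its underside.
- syrup: Slim dark syrup bottle with a blue cap, 58 mm diameter, 240 mm high, standing between the kegs. Origin: centre of its underside.
- pepper: Dark pepper shaker with a white top, 42 mm diameter, 88 mm high, fixed at the right. Origin: centre of its underside.
- mug: Green and white mug, 86 x 120 x 88 mm with its handle, fixed to the worktop at the left. Origin: under its middle.
- lemon: Lemon, 71 x 53 x 51 mm, fixed near the robot at the right. Origin: under its middle.

How it is judged:
By the outcome, as a careful person would: the job done as asked, in the order asked, and still so for the second after the job is handed in, with the robot touching nothing.
It also fails if it takes over 70 s, if anything falls off the work surface, if the arm or the gripper's body presses on something with over 40 N, if the wrist force passes 120 N, or if a joint passes its speed limit or range.

## Working session

There is one attempt and no reset: what is moved stays moved. The work goes in short steps, Python scripts to look and compute and a tool call to move; the robot and the scene stay as the last step left them, time stands still between calls to the robot, and variables do not carry over. Pictures are saved under pics/ and viewed, at most 10 in all, crops included, and the job is handed in when it is done.

Besides the shell and the picture viewer there is one more tool, called after "Request:" in YAML: its name, and indented under it one key for each argument. move_arm: Moves the arm, as the interface text tells. Its arguments: {"type":"object","properties":{"increments":{"type":"array"}},"required":["increments"]}

```bash
mkdir -p pics; cat > h.py <<'E'
import numpy as np, cv2
from rig import bot
def w(cam, p, st=None):
    m=bot.camera_model(cam)
    p=np.array(p)
    if cam=='wrist':
        st=st or bot.read_state()
        T=np.array(m['tool_from_camera']); q=T[:3,:3]@p+T[:3,3]
        return np.array(st['tcp_rot'])@q+np.array(st['position'])
    R=cv2.Rodrigues(np.array(m['rvec'],float))[0]
    return R.T@(p-np.array(m['tvec']).ravel())
def cloud(cam, depth, mask, st=None):
    K=np.array(bot.camera_model(cam)['intrinsics'])
    v,u=np.nonzero(mask&(depth>0)); z=depth[v,u]
    P=np.c_[(u-K[0,2])*z/K[0,0],(v-K[1,2])*z/K[1,1],z]
    return np.array([w(cam,p,st) for p in P])
E
python3 - <<'E'
from h import *
np.set_printoptions(precision=4,suppress=True)
print(bot.read_state())
ims=[]
for c in ['side','top']:
    im,d=bot.capture(c); ims.append(im); np.save(f'pics/{c}.npy',d)
    for l in ['keg_red','red_foot','red_gauge','cap_red','keg_blue','blue_gauge','plate','salt','syrup']:
        r=bot.spot_in(l,c)
        print(c,l,[(round(x['conf'],2),w(c,x['at'])) for x in r[:2]])
cv2.imwrite('pics/side.png',ims[0][:,:,::-1]);cv2.imwrite('pics/top.png',ims[1][:,:,::-1])
E
```

```text
{'time_s': 0.0, 'joint_positions': array([ 62.881 ,  30.2817,  82.1572,   0.0006,  67.6902, -10.2273]), 'qvel': array([ 0.0669,  0.0546, -0.0065,  0.0051, -0.0794,  0.0606]), 'tau': array([ -0.0014, -44.0041, -17.6593,   0.063 ,   0.0584,  -0.0001]), 'position': array([0.1812, 0.5973, 0.1978]), 'tcp_rot': array([[-0.9569,  0.2906, -0.001 ],
       [ 0.2906,  0.9569, -0.002 ],
       [ 0.0004, -0.0022, -1.    ]]), 'force': array([-0.0779, -0.5538,  0.2355]), 'moment': array([ 0.0205, -0.0199,  0.0404]), 'grasp_force': 0.0, 'opening': 1.0040517395631297}
side keg_red []
side red_foot [(0.45, array([0.6058, 0.2601, 0.1712]))]
side red_gauge [(0.47, array([0.6069, 0.2583, 0.1715]))]
side cap_red [(0.47, array([0.5809, 0.2518, 0.194 ]))]
side keg_blue [(0.66, array([ 0.6393, -0.2397,  0.1098]))]
side blue_gauge []
side plate [(0.74, array([ 0.445 , -0.035 ,  0.0053]))]
side salt [(0.58, array([ 0.3911, -0.0648,  0.0506]))]
side syrup [(0.65, array([0.7033, 0.0168, 0.1542])), (0.36, array([ 0.4425, -0.0319,  0.0074]))]
top keg_red [(0.76, array([0.6295, 0.2564, 0.1563]))]
top red_foot [(0.53, array([ 0.5408, -0.5177,  0.0792])), (0.47, array([0.6019, 0.3026, 0.185 ]))]
top red_gauge [(0.54, array([0.5972, 0.3079, 0.1823]))]
top cap_red [(0.53, array([0.5815, 0.2551, 0.2003]))]
top keg_blue [(0.72, array([ 0.6227, -0.1872,  0.16  ]))]
top blue_gauge [(0.6, array([ 0.5998, -0.1529,  0.1815]))]
top plate [(0.97, array([ 0.4434, -0.0388,  0.0102]))]
top salt [(0.63, array([ 0.3818, -0.0469,  0.0938])), (0.6, array([0.6284, 0.2564, 0.1581]))]
top syrup [(0.72, array([0.693 , 0.0228, 0.1584]))]
```

View pics/side.png

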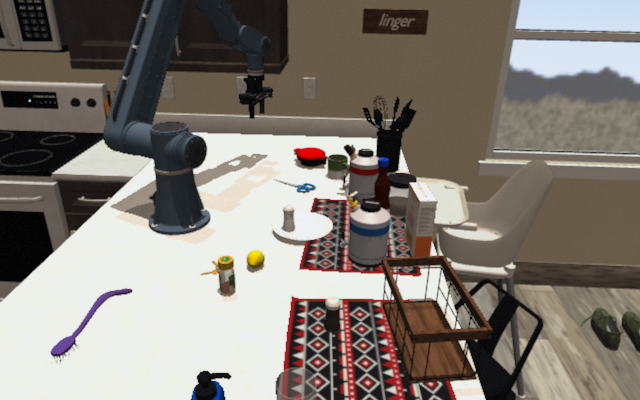

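View pics/top.png

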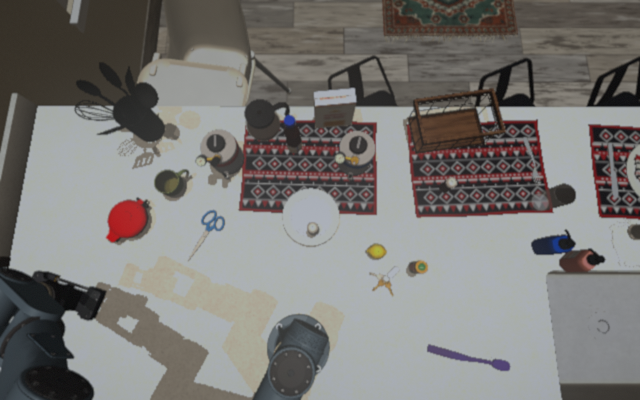

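The side view shows the red keg at about (362,178), the blue keg at (370,232), and the plate at (303,225) with the salt on its near side. In the top view the red cap is at about (203,160), with the gauge to its upper left. The tool can't tilt, so I'll grip with the closing line along the keg's y. First I'll move to a close view.

```bash
cat >> h.py <<'E'
np.set_printoptions(precision=4,suppress=True)
def delta(target, yaw=None):
    s=bot.read_state(); R=np.array(s['tcp_rot'])
    print('tool delta mm',R.T@(np.array(target)-s['position'])*1000,'tool y yaw',np.degrees(np.arctan2(R[1,1],R[0,1])), 't',s['time_s'],'F',s['force'],'op',s['opening'])
E
python3 - <<'E'
from h import *
print(bot.camera_model('wrist')['tool_from_camera']); print(bot.camera_model('wrist')['intrinsics'])
delta([0.50,0.26,0.37])
E
```

```text
[[-0.0012 -0.9532 -0.3023  0.0831]
 [ 1.     -0.0011 -0.0008 -0.    ]
 [ 0.0004 -0.3023  0.9532 -0.1855]
 [ 0.      0.      0.      1.    ]]
[[340.6756   0.     319.0485]
 [  0.     340.6756 206.0815]
 [  0.       0.       1.    ]]
tool delta mm [-402.9328 -230.9064 -171.1339] tool y yaw 73.10990993511527 t 1.0 F [-0.4652 -0.3843 -0.0222] op 1.0030325513254383
```

Request:
move_arm:
  increments:
    - {"xyz": [0, 0, -40], "roll": 0, "grip": 100}
    - {"xyz": [0, 0, -40], "roll": 0, "grip": 100}
    - {"xyz": [-15, -10, -35], "roll": 0, "grip": 100}
    - {"xyz": [-25, -15, -25], "roll": 0, "grip": 100}
    - {"xyz": [-30, -18, -15], "roll": 0, "grip": 100}

```text
time_s: 1.42
position: [0.2363, 0.5381, 0.3579]
tcp_rot: [[-0.958, 0.288, 0.004], [0.288, 0.958, 0.006], [-0.002, 0.007, -1.0]]
force: [0.7, -0.4, 1.2]
opening: 1.003
grasp_force: 0.0
```

Request:
move_arm:
  increments:
    - {"xyz": [-34, -19, -4], "roll": 0, "grip": 100}
    - {"xyz": [-34, -19, 0], "roll": 0, "grip": 100}
    - {"xyz": [-34, -19, 0], "roll": 0, "grip": 100}
    - {"xyz": [-34, -19, 0], "roll": 0, "grip": 100}
    - {"xyz": [-34, -19, 0], "roll": 0, "grip": 100}

```text
time_s: 1.83
position: [0.372, 0.3947, 0.3582]
tcp_rot: [[-0.957, 0.29, 0.001], [0.29, 0.957, 0.0], [-0.0, 0.001, -1.0]]
force: [1.0, 0.5, -1.1]
opening: 1.001
grasp_force: 0.0
```

Request:
move_arm:
  increments:
    - {"xyz": [-34, -19, 0], "roll": 0, "grip": 100}
    - {"xyz": [-34, -19, 0], "roll": 0, "grip": 100}
    - {"xyz": [-34, -19, 0], "roll": 0, "grip": 100}
    - {"xyz": [-34, -19, 0], "roll": 0, "grip": 100}
    - {"xyz": [-25, -15, 0], "roll": 0, "grip": 100}

```text
time_s: 2.25
position: [0.5008, 0.2599, 0.3579]
tcp_rot: [[-0.956, 0.292, 0.001], [0.292, 0.956, -0.001], [-0.001, -0.0, -1.0]]
force: [-0.2, 0.2, -1.2]
opening: 0.995
grasp_force: 0.0
```

Request:
move_arm:
  increments:
    - {"xyz": [0, 0, 0], "roll": 0, "grip": 100}
    - {"xyz": [0, 0, 0], "roll": 0, "grip": 100}

```text
time_s: 2.42
position: [0.4996, 0.2611, 0.3575]
tcp_rot: [[-0.956, 0.294, -0.001], [0.294, 0.956, 0.0], [0.001, -0.0, -1.0]]
force: [0.4, -0.9, 0.5]
opening: 1.004
grasp_force: 0.0
```

```bash
cat > look.py <<'E'
from h import *
import sys
def look(name, labels):
    st=bot.read_state(); im,d=bot.capture('wrist')
    cv2.imwrite(f'pics/{name}.png',im[:,:,::-1]); np.savez(f'pics/{name}.npz',im=im,d=d,pos=st['position'],R=st['tcp_rot'])
    print('pos',st['position'],'yaw',np.degrees(np.arctan2(st['tcp_rot'][1,1],st['tcp_rot'][0,1])),'t',st['time_s'],'F',st['force'])
    for l in labels:
        for x in bot.spot_in(l,'wrist')[:2]: print(l,round(x['conf'],2),w('wrist',x['at'],st))
    return st,im,d
E
python3 - <<'E'
from look import *
look('w1',['keg_red','cap_red','red_gauge','red_foot','red_nut_mid'])
delta([0.50,0.26,0.37])
E
```

```text
pos [0.4996 0.2611 0.3575] yaw 72.91692992824434 t 2.4167 F [ 0.3947 -0.8874  0.4559]
keg_red 0.95 [0.6169 0.2818 0.1578]
cap_red 0.91 [0.5786 0.2662 0.2038]
red_gauge 0.83 [0.5963 0.3048 0.1826]
red_foot 0.82 [0.5977 0.3088 0.1847]
tool delta mm [ -3.1225  -2.6818 -11.9566] tool y yaw 73.22647399929954 t 2.7167 F [-0.0372  0.346   0.4461] op 1.0011152416516365
```

View pics/w1.png

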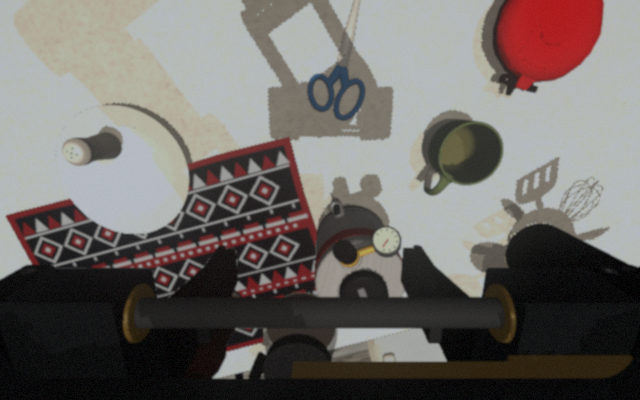

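The wrist view shows the black cap at (345,250), the gauge to its right at (386,240), and the tap at (337,208). Next I'll fit the valve axis from depth.

```bash
cat > fit.py <<'E'
from look import *
from scipy.optimize import least_squares
def clouds(name, st,d,labels):
    out={}
    for l in labels:
        r=bot.trace(l,'wrist')
        if r:
            m=cv2.erode(r[0]['mask'].astype(np.uint8),np.ones((3,3)))>0
            C=cloud('wrist',d,m,st); print(l,round(r[0]['conf'],2),len(C),C.mean(0),C.min(0),C.max(0)); out[l]=C
    return out
E
python3 - <<'E'
from fit import *
st=bot.read_state(); im,d=bot.capture('wrist')
o=clouds('w1',st,d,['cap_red','red_gauge','keg_red'])
np.savez('pics/c1.npz',**o)
for l in ['red_gauge','cap_red','keg_red']:
    if l in o:
        C=o[l]
        for k in range(0,len(C),max(1,len(C)//12)): print(l,C[k])
E
```

```text
cap_red 0.84 356 [0.58   0.2654 0.2054] [0.5688 0.2541 0.1928] [0.5998 0.2756 0.2125]
red_gauge 0.88 831 [0.5939 0.3062 0.1847] [0.5765 0.2566 0.0012] [0.6755 0.3512 0.1961]Traceback (most recent call last):
  File "<stdin>", line 3, in <module>
  File "fit.py", line 9, in clouds
    C=cloud('wrist',d,m,st); print(l,round(r[0]['conf'],2),len(C),C.mean(0),C.min(0),C.max(0)); out[l]=C
  File "h.py", line 16, in cloud
    return np.array([w(cam,p,st) for p in P])
                     ~^^^^^^^^^^
  File "h.py", line 4, in w
    m=bot.camera_model(cam)
ValueError: time passes only in moves, steps and waits
```

```bash
python3 - <<'E'
s=open('h.py').read()
s=s.replace("from rig import bot\n","from rig import bot\nfrom functools import lru_cache\n@lru_cache\ndef CM(c): return bot.camera_model(c)\n").replace("m=bot.camera_model(cam)","m=CM(cam)").replace("bot.camera_model(cam)['intr","CM(cam)['intr")
s=s.replace("return np.array([w(cam,p,st) for p in P])","st=st or (bot.read_state() if cam=='wrist' else None)\n    return np.array([w(cam,p,st) for p in P])")
open('h.py','w').write(s)
E
python3 - <<'E'
from h import *
delta([0.565,0.268,0.275])
E
```

```text
tool delta mm [-62.3827  24.0996  82.994 ] tool y yaw 73.17608788084756 t 2.9167 F [-0.5724  0.1223  0.8822] op 1.0016065315189275
```

Request:
move_arm:
  increments:
    - {"xyz": [-21, 8, 27], "roll": 0, "grip": 100}
    - {"xyz": [-21, 8, 28], "roll": 0, "grip": 100}
    - {"xyz": [-20, 8, 28], "roll": 0, "grip": 100}
    - {"xyz": [0, 0, 0], "roll": 0, "grip": 100}
    - {"xyz": [0, 0, 0], "roll": 0, "grip": 100}

```text
time_s: 3.33
position: [0.5642, 0.267, 0.2723]
tcp_rot: [[-0.957, 0.291, -0.006], [0.291, 0.957, -0.001], [0.005, -0.003, -1.0]]
force: [-0.7, 0.7, -0.7]
opening: 0.999
grasp_force: 0.0
```

```bash
python3 - <<'E'
from fit import *
st,im,d=look('w2',['cap_red','red_gauge'])
o=clouds('w2',st,d,['cap_red','red_gauge','keg_red'])
np.savez('pics/c2.npz',**o)
E
```

```text
pos [0.5642 0.267  0.2723] yaw 73.08700415594488 t 3.3333 F [-0.653   0.6734 -0.7393]
cap_red 0.81 [0.5775 0.2662 0.2055]
red_gauge 0.92 [0.5938 0.3034 0.1842]
cap_red 0.76 771 [0.5825 0.2658 0.2043] [0.5697 0.2539 0.1837] [0.6067 0.2763 0.2127]
red_gauge 0.57 1584 [0.5949 0.3048 0.1847] [0.5761 0.2545 0.1674] [0.6194 0.3285 0.1963]
keg_red 0.66 9639 [0.6215 0.2783 0.1533] [0.57   0.2133 0.0087] [0.691  0.3282 0.1963]
```

View pics/w2.png

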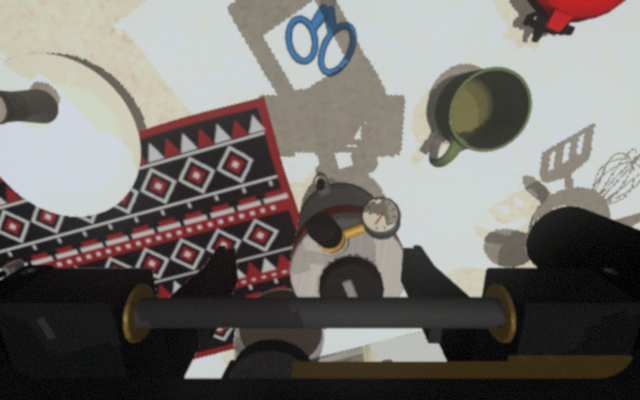

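The cap is at (322,230), leaning up-left in the image, and the gauge is at (380,217). Now I'll fit the foot position and yaw to both clouds.

```bash
cat >> fit.py <<'E'
S,Cc=np.sin(np.radians(35)),np.cos(np.radians(35))
def axes(psi):
    kx=np.array([np.cos(psi),np.sin(psi),0]); ky=np.array([-kx[1],kx[0],0]); a=-S*kx+Cc*np.array([0,0,1]); return kx,ky,a
def fitvalve(cap,gau,x0=None):
    def res(q):
        F=q[:3]; kx,ky,a=axes(q[3])
        v=cap-F; t=v@a; r=np.linalg.norm(v-np.outer(t,a),axis=1)
        # capped cylinder sdf r 11.7mm, top 56
        dx=r-0.0117; dz=t-0.056
        sd=np.where((dx>0)&(dz>0),np.hypot(dx,dz),np.maximum(dx,dz))
        g=gau-F-0.048*ky; tg=g@a; rg=np.linalg.norm(g-np.outer(tg,a),axis=1)
        dx=rg-0.017; dz=tg-0.032
        sg=np.where((dx>0)&(dz>0),np.hypot(dx,dz),np.maximum(dx,dz))
        return np.r_[sd/np.sqrt(len(sd)), sg/np.sqrt(len(sg)),
          0.3*((g[np.abs(dz)<.004].mean(0)-0.032*a)@ky if (np.abs(dz)<.004).any() else 0)]*1000
    best=None
    for psi in np.radians([-40,-20,0,20,40]):
        kx,ky,a=axes(psi); x=np.r_[cap.mean(0)-0.045*a,psi]
        r=least_squares(res,x,loss='soft_l1',f_scale=0.05)
        if best is None or r.cost<best.cost: best=r
    return best
E
python3 - <<'E'
from fit import *
for n in ['c2']:
    o=np.load(f'pics/{n}.npz')
    g=o['red_gauge']; c=o['cap_red']; 
    print(np.median(g,0),np.median(c,0))
    k=g[(g[:,1]>np.median(g[:,1])-.02)]
    # plane normal of the gauge
    q=k[np.linalg.norm(k-np.median(k,0),axis=1)<.014]; U,s,V=np.linalg.svd(q-q.mean(0),full_matrices=False); print('normal',V[2],s[2]/np.sqrt(len(q)),q.mean(0))
    r=fitvalve(c,k); F=r.x[:3]; kx,ky,a=axes(r.x[3])
    print('foot',F,'psi',np.degrees(r.x[3]),r.cost,'gauge',F+.032*a+.048*ky,'captop',F+.056*a)
    K=o['keg_red']; z=K[:,2]; top=K[(z>.19-.006)&(z<.194)]; print('keg top pts',len(top),top.mean(0))
    # silhouette on the band: cylinder r 60
    m=K[(z>.05)&(z<.14)]
    if len(m)>50:
        f=least_squares(lambda p:np.hypot(m[:,0]-p[0],m[:,1]-p[1])-.06,[.63,.26],loss='soft_l1',f_scale=.002); print('keg axis',f.x,len(m))
E
```

```text
[0.5942 0.3089 0.1859] [0.581  0.2658 0.2053]
normal [ 0.5392  0.0575 -0.8402] 0.0008730486014563258 [0.5911 0.3117 0.1889]
foot [0.61   0.2657 0.1602] psi 5.013398326975204 0.6657681482321816 gauge [0.5876 0.312  0.1865] captop [0.578  0.2629 0.2061]
keg top pts 2536 [0.6266 0.2864 0.1874]
keg axis [0.6544 0.27  ] 1445
```

Request:
move_arm:
  increments:
    - {"xyz": [0, 0, 0], "roll": -0.1, "grip": 34}
    - {"xyz": [0, 0, 0], "roll": -0.1, "grip": 34}
    - {"xyz": [0, 0, 0], "roll": -0.1, "grip": 34}
    - {"xyz": [0, 0, 0], "roll": -0.095, "grip": 34}
    - {"xyz": [0, 0, 0], "roll": 0, "grip": 34}

```text
time_s: 4.05
position: [0.5649, 0.2675, 0.2763]
tcp_rot: [[-0.995, -0.102, 0.002], [-0.102, 0.995, 0.001], [-0.002, 0.0, -1.0]]
force: [0.1, -1.2, -0.1]
opening: 0.704
grasp_force: 0.0
```

Request:
move_arm:
  increments:
    - {"xyz": [0, 0, 0], "roll": 0, "grip": 34}
    - {"xyz": [0, 0, 0], "roll": 0, "grip": 34}

```text
time_s: 4.22
position: [0.565, 0.2675, 0.2756]
tcp_rot: [[-0.995, -0.098, 0.001], [-0.098, 0.995, 0.0], [-0.001, 0.0, -1.0]]
force: [-0.3, -0.0, 0.7]
opening: 0.555
grasp_force: 0.0
```

```bash
python3 - <<'E'
from fit import *
st,im,d=look('w3',['cap_red','red_gauge'])
o=clouds('w3',st,d,['cap_red','red_gauge'])
np.savez('pics/c3.npz',**o)
g=o['red_gauge'];c=o['cap_red']
k=g[(g[:,1]>np.median(g[:,1])-.02)]
r=fitvalve(c,k); F=r.x[:3]; kx,ky,a=axes(r.x[3])
print('foot',F,'psi',np.degrees(r.x[3]),r.cost)
# cap lateral extent
kx,ky,a=axes(np.radians(5.5)); t=(c-F)@a; y=(c-F)@ky; print(np.percentile(y,[1,5,50,95,99]), np.percentile(t,[5,50,95]))
delta([.588,.2637,.186])
E
```

```text
pos [0.565  0.2675 0.2756] yaw 95.63255799302867 t 4.2167 F [-0.2906 -0.0457  0.6655]
cap_red 0.76 [0.579  0.2656 0.2033]
red_gauge 0.83 [0.5972 0.3013 0.1822]
red_gauge 0.44 [ 0.4079 -0.0366  0.0228]
cap_red 0.76 748 [0.5817 0.2644 0.2047] [0.5685 0.2531 0.1866] [0.605  0.2753 0.2129]
red_gauge 0.89 1335 [0.5941 0.3031 0.184 ] [0.5764 0.2534 0.1666] [0.6191 0.3279 0.1957]
foot [0.6098 0.2654 0.16  ] psi 5.400957428658995 0.8781858774712263
[-0.0084 -0.0069  0.0019  0.0107  0.0116] [0.0335 0.0556 0.0569]
tool delta mm [-22.5191  -5.92    88.8878] tool y yaw 95.70770949188919 t 4.4667 F [-0.0993  0.5377 -0.3971] op 0.37055513683225205
```

View pics/w3.png

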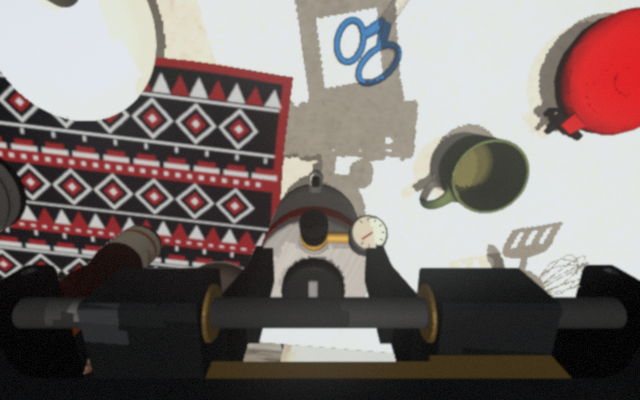

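The cap at (314,228) and the gauge at (369,232) agree with the fit to within about 1.5 mm. Descending.

Request:
move_arm:
  increments:
    - {"xyz": [-22, -4.6, 0], "roll": 0, "grip": 34}
    - {"xyz": [0, 0, 25], "roll": 0, "grip": 34}
    - {"xyz": [0, 0, 25], "roll": 0, "grip": 34}
    - {"xyz": [0, 0, 0], "roll": 0, "grip": 34}
    - {"xyz": [0, 0, 0], "roll": 0, "grip": 34}

```text
time_s: 4.88
position: [0.5863, 0.2646, 0.2234]
tcp_rot: [[-0.995, -0.1, -0.004], [-0.1, 0.995, -0.001], [0.004, -0.001, -1.0]]
force: [0.3, -0.5, 0.2]
opening: 0.342
grasp_force: 0.0
```

```bash
python3 - <<'E'
from fit import *
st,im,d=look('w4',['cap_red','red_gauge'])
o=clouds('w4',st,d,['cap_red'])
c=o['cap_red']; F=np.array([.6098,.2654,.160]); kx,ky,a=axes(np.radians(5.5)); t=(c-F)@a; y=(c-F)@ky; print(np.percentile(y,[1,5,50,95,99]), np.percentile(t,[5,50,95]))
delta([.588,.265,.186]); cv2.imwrite('pics/w4c.png',cv2.resize(im[150:350,180:460,::-1],None,fx=2.5,fy=2.5))
E
```

```text
pos [0.5863 0.2646 0.2234] yaw 95.72019107638174 t 4.8833 F [ 0.2969 -0.4605  0.2053]
cap_red 0.69 [0.5784 0.2643 0.203 ]
red_gauge 0.82 [0.5957 0.3041 0.1852]
cap_red 0.72 1189 [0.5815 0.2641 0.2047] [0.5684 0.2531 0.1855] [0.6057 0.2747 0.2126]
[-0.0085 -0.0072  0.0016  0.01    0.0113] [0.0336 0.0556 0.0569]
tool delta mm [ 0.6425 -0.3243 40.8033] tool y yaw 95.74461633971468 t 5.0833 F [-0.3571 -0.7034 -0.03  ] op 0.33977174980971614
```

View pics/w4c.png

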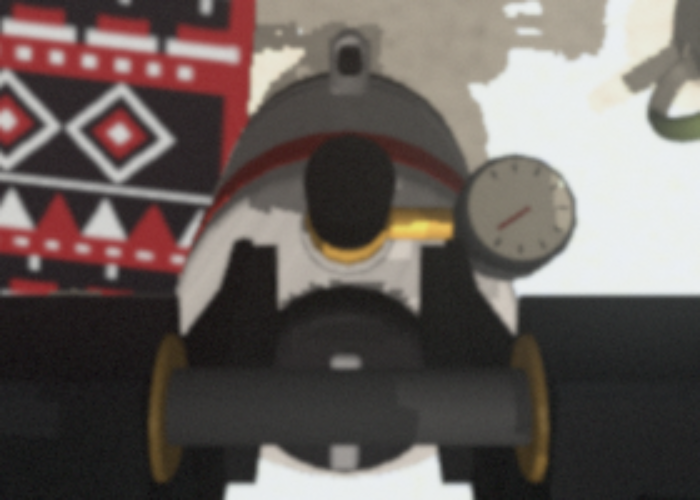

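The cap (crop columns 303–393, middle 348) is centred between the fingertips (278 and 420, middle 349). I'll descend and close.

Request:
move_arm:
  increments:
    - {"xyz": [0, 0, 13], "roll": 0, "grip": 34}
    - {"xyz": [0, 0, 13], "roll": 0, "grip": 34}
    - {"xyz": [0, 0, 12], "roll": 0, "grip": 34}
    - {"xyz": [0, 0, 0], "roll": 0, "grip": 34}
    - {"xyz": [0, 0, 0], "roll": 0, "grip": 34}

```text
time_s: 5.5
position: [0.5875, 0.2651, 0.1876]
tcp_rot: [[-0.995, -0.1, 0.001], [-0.1, 0.995, 0.0], [-0.001, 0.0, -1.0]]
force: [0.6, 0.1, 0.4]
opening: 0.335
grasp_force: 0.0
```

Request:
move_arm:
  increments:
    - {"xyz": [0, 0, 0], "roll": 0, "grip": 15}
    - {"xyz": [0, 0, 0], "roll": 0, "grip": 15}
    - {"xyz": [0, 0, 0], "roll": 0, "grip": 15}
    - {"xyz": [0, 0, 0], "roll": 0, "grip": 15}
    - {"xyz": [0, 0, 0], "roll": 0, "grip": 15}

```text
time_s: 5.92
position: [0.5877, 0.265, 0.1874]
tcp_rot: [[-0.995, -0.1, 0.001], [-0.1, 0.995, 0.0], [-0.001, 0.0, -1.0]]
force: [0.5, 0.0, 0.7]
opening: 0.16
grasp_force: 0.4
```

```bash
python3 - <<'E'
from fit import *
st,im,d=look('w5',['cap_red'])
print(bot.read_state()['opening'],bot.read_state()['grasp_force']); cv2.imwrite('pics/w5c.png',cv2.resize(im[150:350,180:460,::-1],None,fx=2.5,fy=2.5))
E
```

```text
pos [0.5877 0.265  0.1874] yaw 95.74046274892348 t 5.9167 F [0.4717 0.0102 0.6524]
cap_red 0.7 [0.5746 0.2644 0.2064]
0.15396818277950508 0.7547547051217407
```

View pics/w5c.png

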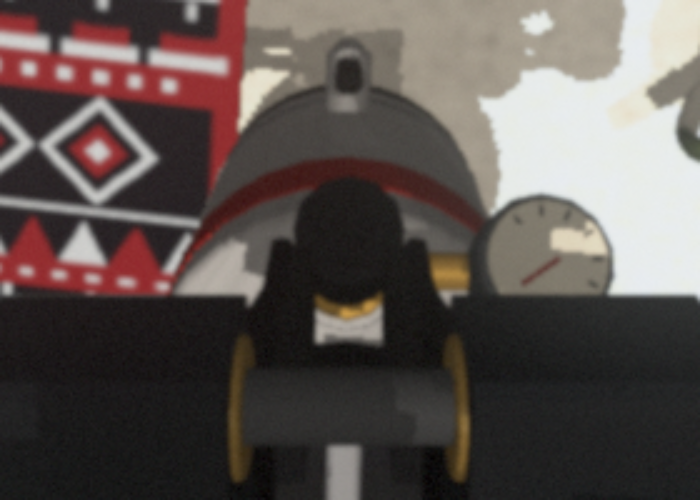

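The fingers closed behind the cap (tips near crop row 240) and nudged it a few mm outward. I'll check where the pads really lie in the tool frame, using depth.

```bash
python3 - <<'E'
from fit import *
m=CM('wrist'); T=np.array(m['tool_from_camera']); K=np.array(m['intrinsics'])
for n in ['w4','w5']:
    f=np.load(f'pics/{n}.npz'); d=f['d']; v,u=np.mgrid[0:400,0:640]
    P=np.stack([(u-K[0,2])*d/K[0,0],(v-K[1,2])*d/K[1,1],d],-1)@T[:3,:3].T+T[:3,3]
    P[d==0]=np.nan
    print(n)
    cols=[282,287,352,357] if n=='w4' else [292,300,338,346]
    for c in cols:
        print(c,[(r,*(P[r,c]*1000).round().tolist()) for r in range(236,296,6)])
o=np.load('pics/w5.npz')
d=o['d'];st=dict(position=o['pos'],tcp_rot=o['R'])
mk=np.zeros(d.shape,bool); mk[220:268,300:342]=1
c=cloud('wrist',d,mk,st); F=np.array([.6098,.2654,.160]); kx,ky,a=axes(np.radians(5.5)); t=(c-F)@a
s=(t>.05)&(t<.075); import collections
print(np.histogram(t,np.arange(.03,.08,.002)))
q=c[(t>.054)]; print(len(q),q.mean(0),q.min(0),q.max(0))
E
```

```text
w4
282 [(236, -23.0, -30.0, 70.0), (242, -27.0, -30.0, 68.0), (248, 9.0, -20.0, -24.0), (254, 9.0, -19.0, -31.0), (260, 9.0, -18.0, -37.0), (266, 9.0, -18.0, -43.0), (272, 9.0, -17.0, -50.0), (278, 9.0, -16.0, -55.0), (284, 9.0, -16.0, -60.0), (290, 9.0, -15.0, -64.0)]
287 [(236, -23.0, -26.0, 70.0), (242, -27.0, -26.0, 66.0), (248, 9.0, -17.0, -24.0), (254, 9.0, -16.0, -31.0), (260, 9.0, -16.0, -37.0), (266, 9.0, -15.0, -43.0), (272, 7.0, -15.0, -46.0), (278, 4.0, -15.0, -46.0), (284, 2.0, -15.0, -47.0), (290, -1.0, -15.0, -48.0)]
352 [(236, -15.0, 24.0, 50.0), (242, -19.0, 24.0, 49.0), (248, 8.0, 17.0, -22.0), (254, 9.0, 16.0, -31.0), (260, 9.0, 15.0, -37.0), (266, 9.0, 15.0, -43.0), (272, 8.0, 14.0, -48.0), (278, 5.0, 15.0, -47.0), (284, 2.0, 15.0, -47.0), (290, -0.0, 15.0, -49.0)]
357 [(236, -15.0, 28.0, 51.0), (242, -20.0, 28.0, 50.0), (248, 9.0, 19.0, -23.0), (254, 9.0, 19.0, -30.0), (260, 9.0, 18.0, -37.0), (266, 9.0, 17.0, -43.0), (272, 8.0, 17.0, -48.0), (278, 9.0, 16.0, -54.0), (284, 9.0, 15.0, -60.0), (290, 9.0, 15.0, -64.0)]
w5
292 [(236, -10.0, -20.0, 39.0), (242, -13.0,
[... 704 characters left out ...]
59.0), (290, 9.0, 7.0, -64.0)]
346 [(236, -11.0, 19.0, 40.0), (242, -14.0, 19.0, 36.0), (248, 10.0, 13.0, -27.0), (254, 11.0, 13.0, -34.0), (260, 11.0, 12.0, -41.0), (266, 10.0, 12.0, -46.0), (272, 9.0, 12.0, -49.0), (278, 9.0, 11.0, -55.0), (284, 8.0, 11.0, -58.0), (290, 9.0, 10.0, -64.0)]
(array([  4,   3,   5,   6,   6,   8,  16,  10,  14,  10,  18,  21, 812,
       546,  32,  37,  28,  30,  34,  43,  30,  27,  27,  17]), array([0.03 , 0.032, 0.034, 0.036, 0.038, 0.04 , 0.042, 0.044, 0.046,
       0.048, 0.05 , 0.052, 0.054, 0.056, 0.058, 0.06 , 0.062, 0.064,
       0.066, 0.068, 0.07 , 0.072, 0.074, 0.076, 0.078]))
1663 [0.5777 0.2643 0.2083] [0.568  0.253  0.1981] [0.5884 0.2754 0.2329]
```

Depth shows the visible fingertip ends sit about 20 mm behind the reported TCP, so the pads were above the cap's body. The cap itself hasn't moved (top still at 56 mm). I'll reopen and descend further in small steps, watching the force.

Request:
move_arm:
  increments:
    - {"xyz": [0, 0, 0], "roll": 0, "grip": 34}
    - {"xyz": [0, 0, 0], "roll": 0, "grip": 34}
    - {"xyz": [0, 0, 0], "roll": 0, "grip": 34}
    - {"xyz": [0, 0, 0], "roll": 0, "grip": 34}
    - {"xyz": [0, 0, 4], "roll": 0, "grip": 34}

```text
time_s: 6.43
position: [0.5879, 0.2651, 0.1834]
tcp_rot: [[-0.995, -0.1, 0.001], [-0.1, 0.995, 0.0], [-0.002, 0.0, -1.0]]
force: [-0.2, -0.4, 0.6]
opening: 0.329
grasp_force: 0.0
```

Request:
move_arm:
  increments:
    - {"xyz": [0, 0, 4], "roll": 0, "grip": 34}
    - {"xyz": [0, 0, 0], "roll": 0, "grip": 34}
    - {"xyz": [0, 0, 4], "roll": 0, "grip": 34}
    - {"xyz": [0, 0, 0], "roll": 0, "grip": 34}

```text
time_s: 6.77
position: [0.5868, 0.2648, 0.1739]
tcp_rot: [[-0.995, -0.1, -0.002], [-0.1, 0.995, -0.0], [0.002, -0.0, -1.0]]
force: [0.8, 0.3, -0.4]
opening: 0.338
grasp_force: 0.0
```

```bash
cat > tips.py <<'E'
from fit import *
m=CM('wrist'); T=np.array(m['tool_from_camera']); K=np.array(m['intrinsics'])
st,im,d=look('w6',['cap_red'])
v,u=np.mgrid[0:400,0:640]
P=np.stack([(u-K[0,2])*d/K[0,0],(v-K[1,2])*d/K[1,1],d],-1)@T[:3,:3].T+T[:3,3]
P=P[(d>0)]
for lo in range(-60,20,6):
    q=P[(P[:,2]*1000>lo)&(P[:,2]*1000<=lo+6)&(abs(P[:,1])<.05)&(abs(P[:,0])<.02)]
    if len(q): 
        L=q[q[:,1]<0]; R=q[q[:,1]>0]
        print(lo,len(q),'x',q[:,0].min()*1e3,q[:,0].max()*1e3,'yL',(L[:,1].min()*1e3,L[:,1].max()*1e3) if len(L) else '', 'yR',(R[:,1].min()*1e3,R[:,1].max()*1e3) if len(R) else '')
E
python3 tips.py
```

```text
pos [0.5868 0.2648 0.1739] yaw 95.74072045934034 t 6.7667 F [ 0.7644  0.3254 -0.4268]
cap_red 0.81 [0.5766 0.2647 0.206 ]
-60 373 x 7.783828343412208 11.151869049305194 yL (np.float64(-26.71180532195201), np.float64(-15.043222745005464)) yR (np.float64(14.628840698908313), np.float64(26.61790154593539))
-54 417 x -3.824118814253652 11.14771409863366 yL (np.float64(-25.57989076643912), np.float64(-14.8706094931069)) yR (np.float64(14.563337259757514), np.float64(25.306979107224098))
-48 374 x -7.142724060727426 11.035064131675293 yL (np.float64(-24.34605125689307), np.float64(-14.866315512589074)) yR (np.float64(14.465763327564565), np.float64(23.9450558300877))
-42 536 x -8.829624565400735 11.114933384056002 yL (np.float64(-23.84206953243553), np.float64(-0.43472845755963035)) yR (np.float64(0.045205677509105334), np.float64(23.423965131875384))
-36 1309 x -10.072754850460427 14.753654531023786 yL (np.float64(-23.75198065857785), np.float64(-0.4241297180324599)) yR (np.float64(0.051728746305056236), np.float64(23.37527286119866))
-30 847 x -10.335569210052173 19.135629454621093 yL (n
[... 839 characters left out ...]
), np.float64(49.93493855521923))
0 93 x -19.98099604665199 -3.4551186482169314 yL  yR (np.float64(12.33070475303134), np.float64(34.29149404345493))
6 22 x -19.957586735097774 -8.228620770806467 yL (np.float64(-15.119037438239925), np.float64(-13.829716419545434)) yR (np.float64(16.329324970759714), np.float64(34.41481324262399))
12 5 x -19.859008222519765 -18.47714018893595 yL (np.float64(-17.598072527530622), np.float64(-15.641770204408198)) yR (np.float64(15.34383471329839), np.float64(15.34383471329839))
18 136 x -19.937863156256093 -10.219782348940567 yL (np.float64(-34.28027246491205), np.float64(-14.498064678091708)) yR (np.float64(15.459447947014857), np.float64(18.337493206392146))
```

Request:
move_arm:
  increments:
    - {"xyz": [0, 0, 5], "roll": 0, "grip": 34}
    - {"xyz": [0, 0, 5], "roll": 0, "grip": 34}
    - {"xyz": [0, 0, 5], "roll": 0, "grip": 34}
    - {"xyz": [0, 0, 0], "roll": 0, "grip": 34}
    - {"xyz": [0, 0, 0], "roll": 0, "grip": 34}

```text
time_s: 7.28
position: [0.5869, 0.2649, 0.1591]
tcp_rot: [[-0.995, -0.1, -0.001], [-0.1, 0.995, -0.0], [0.001, -0.0, -1.0]]
force: [0.4, 1.0, -0.4]
opening: 0.339
grasp_force: 0.0
```

Request:
move_arm:
  increments:
    - {"xyz": [0, 0, 0], "roll": 0, "grip": 15}
    - {"xyz": [0, 0, 0], "roll": 0, "grip": 15}
    - {"xyz": [0, 0, 0], "roll": 0, "grip": 15}
    - {"xyz": [0, 0, 0], "roll": 0, "grip": 15}
    - {"xyz": [0, 0, 0], "roll": 0, "grip": 15}

```text
time_s: 7.7
position: [0.5874, 0.265, 0.16]
tcp_rot: [[-0.995, -0.1, 0.0], [-0.1, 0.995, 0.0], [-0.0, 0.0, -1.0]]
force: [-0.5, 0.6, -0.3]
opening: 0.299
grasp_force: 30.0
```

Request:
move_arm:
  increments:
    - {"xyz": [2.9, 0, -4.1], "roll": 0, "grip": 15}
    - {"xyz": [5.7, 0, -8.2], "roll": 0, "grip": 15}
    - {"xyz": [5.7, 0, -8.2], "roll": 0, "grip": 15}
    - {"xyz": [8.6, 0, -12.3], "roll": 0, "grip": 15}
    - {"xyz": [8.6, 0, -12.3], "roll": 0, "grip": 15}

```text
time_s: 8.12
position: [0.5549, 0.2617, 0.2063]
tcp_rot: [[-0.995, -0.1, -0.0], [-0.1, 0.995, -0.0], [0.0, 0.0, -1.0]]
force: [0.5, 0.2, 0.1]
opening: 0.302
grasp_force: 30.0
```

Request:
move_arm:
  increments:
    - {"xyz": [8.6, 0, -12.3], "roll": 0, "grip": 15}
    - {"xyz": [10, 0, -30], "roll": 0, "grip": 15}
    - {"xyz": [0, 0, -30], "roll": 0, "grip": 15}
    - {"xyz": [0, 0, 0], "roll": 0, "grip": 15}
    - {"xyz": [0, 0, 0], "roll": 0, "grip": 15}

```text
time_s: 8.53
position: [0.5382, 0.2605, 0.281]
tcp_rot: [[-0.995, -0.1, 0.006], [-0.1, 0.995, 0.002], [-0.007, 0.001, -1.0]]
force: [-0.0, -0.7, -0.6]
opening: 0.301
grasp_force: 30.0
```

```bash
python3 - <<'E'
from fit import *
st,im,d=look('w7',['cap_red','red_nut_mid','plate','salt'])
r=bot.trace('plate','wrist')
o=clouds('w7',st,d,['cap_red','plate'])
cv2.imwrite('pics/w7c.png',cv2.resize(im[100:350,100:540,::-1],None,fx=1.7,fy=1.7))
delta([.488,-.035,.25]);bot.capture('top')
for l in ['plate','salt','cap_red']:
    for x in bot.spot_in(l,'top')[:1]: print(l,x['conf'],w('top',x['at']))
C=None
for l in ['plate','salt']:
    im,d=bot.capture('top'); r=bot.trace(l,'top'); c=cloud('top',d,r[0]['mask']); print(l,np.percentile(c,[1,50,99],axis=0))
E
```

```text
pos [0.5382 0.2605 0.281 ] yaw 95.76548673263324 t 8.5333 F [-0.0021 -0.7176 -0.5758]
cap_red 0.73 [0.5259 0.2607 0.3269]
plate 0.55 [ 0.449  -0.0344  0.0064]
salt 0.67 [ 0.4011 -0.0332  0.0549]
cap_red 0.9 2023 [0.529  0.2594 0.327 ] [0.5188 0.2481 0.312 ] [0.553  0.2705 0.334 ]
plate 0.58 17303 [ 0.4522 -0.0388  0.0115] [ 0.3708 -0.1364  0.0044] [0.5366 0.0623 0.0249]
tool delta mm [  78.2866 -288.394    26.4812] tool y yaw 95.73524583597356 t 8.9333 F [-0.6772  0.1123 -0.4961] op 0.3006596758120796
plate 0.59 [ 0.4415 -0.0395  0.0105]
salt 0.55 [ 0.3835 -0.0481  0.0903]
plate [[ 0.3401 -0.1346  0.0011]
 [ 0.4393 -0.0379  0.0116]
 [ 0.5325  0.0541  0.0286]]
salt [[ 0.3421 -0.1313  0.0021]
 [ 0.4423 -0.0377  0.0114]
 [ 0.5323  0.0562  0.0253]]
```

View pics/w7c.png

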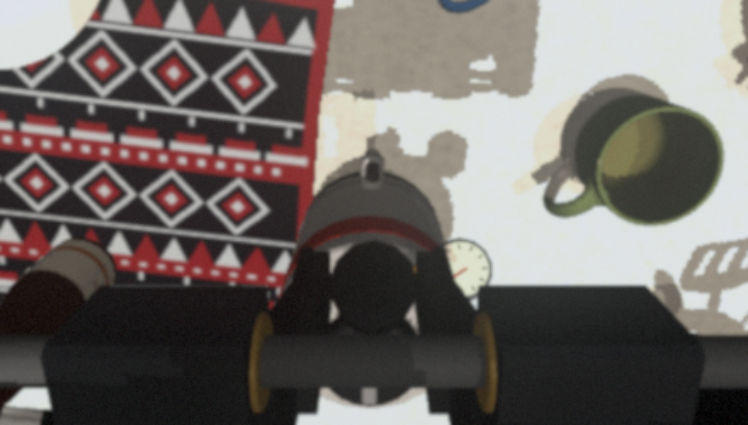

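The cap is held between the fingers (crop (372,285)). The plate centre is about (0.437,−0.040), and the salt about (0.384,−0.048). I'll carry the cap to the far half of the plate.

Request:
move_arm:
  increments:
    - {"xyz": [8, -24, 0], "roll": 0, "grip": 15}
    - {"xyz": [12.5, -37, 0], "roll": 0, "grip": 15}
    - {"xyz": [12.5, -37, 0], "roll": 0, "grip": 15}
    - {"xyz": [12.5, -37, 0], "roll": 0, "grip": 15}
    - {"xyz": [12.5, -37, 0], "roll": 0, "grip": 15}

```text
time_s: 9.75
position: [0.4964, 0.0817, 0.2774]
tcp_rot: [[-0.995, -0.101, 0.001], [-0.101, 0.995, -0.0], [-0.001, -0.0, -1.0]]
force: [0.8, 0.2, -0.0]
opening: 0.306
grasp_force: 30.0
```

Request:
move_arm:
  increments:
    - {"xyz": [12.5, -37, 0], "roll": 0, "grip": 15}
    - {"xyz": [12.5, -37, 0], "roll": 0, "grip": 15}
    - {"xyz": [10, -30, 10], "roll": 0, "grip": 15}
    - {"xyz": [4, -11, 30], "roll": 0, "grip": 15}
    - {"xyz": [0, 0, 30], "roll": 0, "grip": 15}

```text
time_s: 10.17
position: [0.471, -0.0388, 0.2082]
tcp_rot: [[-0.995, -0.096, 0.006], [-0.096, 0.995, -0.003], [-0.005, -0.003, -1.0]]
force: [0.3, 1.0, -0.3]
opening: 0.302
grasp_force: 30.0
```

Request:
move_arm:
  increments:
    - {"xyz": [0, 0, 40], "roll": 0, "grip": 15}
    - {"xyz": [0, 0, 40], "roll": 0, "grip": 15}
    - {"xyz": [0, 0, 40], "roll": 0, "grip": 15}
    - {"xyz": [0, 0, 30], "roll": 0, "grip": 15}
    - {"xyz": [0, 0, 0], "roll": 0, "grip": 15}

```text
time_s: 10.58
position: [0.4659, -0.0343, 0.0525]
tcp_rot: [[-0.995, -0.099, -0.011], [-0.1, 0.995, 0.004], [0.01, 0.005, -1.0]]
force: [-1.1, -0.2, -0.8]
opening: 0.302
grasp_force: 30.0
```

```bash
python3 - <<'E'
from fit import *
delta([.470,-.035,.01])
st,im,d=look('w8',['cap_red','plate','salt'])
o=clouds('w8',st,d,['cap_red','salt'])
bot.capture('side')
for l in ['cap_red','salt']:
    for x in bot.spot_in(l,'side')[:1]: print(l,x['conf'],w('side',x['at']))
E
```

```text
tool delta mm [-4.4839 -1.3    42.4587] tool y yaw 95.70969009263594 t 10.5833 F [-1.0781 -0.1975 -0.7571] op 0.301784691215996
pos [ 0.4659 -0.0343  0.0525] yaw 95.70969009263594 t 10.5833 F [-1.0781 -0.1975 -0.7571]
cap_red 0.7 [ 0.453  -0.0329  0.1006]
plate 0.67 [ 0.4177 -0.0401  0.0102]
salt 0.79 [ 0.39   -0.0449  0.0926]
cap_red 0.92 2022 [ 0.4575 -0.0354  0.0988] [ 0.447  -0.0468  0.0847] [ 0.4798 -0.0243  0.1061]
salt 0.88 5473 [ 0.3894 -0.0462  0.0916] [ 0.3721 -0.064   0.0842] [ 0.4079 -0.0283  0.0967]
salt 0.74 [ 0.3904 -0.059   0.0552]
```

Request:
move_arm:
  increments:
    - {"xyz": [-8, 0, 15], "roll": 0, "grip": 15}
    - {"xyz": [0, 0, 15], "roll": 0, "grip": 15}
    - {"xyz": [0, 0, 10], "roll": 0, "grip": 15}
    - {"xyz": [0, 0, 0], "roll": 0, "grip": 15}
    - {"xyz": [0, 0, 0], "roll": 0, "grip": 15}

```text
time_s: 11.45
position: [0.4771, -0.0343, 0.0172]
tcp_rot: [[-0.995, -0.1, -0.001], [-0.1, 0.995, 0.0], [0.001, 0.001, -1.0]]
force: [0.0, 0.4, -0.0]
opening: 0.303
grasp_force: 30.0
```

Request:
move_arm:
  increments:
    - {"xyz": [0, 0, 2], "roll": 0, "grip": 15}
    - {"xyz": [0, 0, 2], "roll": 0, "grip": 15}
    - {"xyz": [0, 0, 2], "roll": 0, "grip": 15}
    - {"xyz": [0, 0, 0], "roll": 0, "grip": 15}
    - {"xyz": [0, 0, 0], "roll": 0, "grip": 15}

```text
time_s: 11.87
position: [0.4777, -0.0345, 0.0114]
tcp_rot: [[-0.995, -0.1, 0.0], [-0.1, 0.995, -0.0], [-0.0, -0.0, -1.0]]
force: [-0.8, -0.2, -0.7]
opening: 0.302
grasp_force: 30.0
```

Request:
move_arm:
  increments:
    - {"xyz": [0, 0, 3], "roll": 0, "grip": 15}
    - {"xyz": [0, 0, 3], "roll": 0, "grip": 15}
    - {"xyz": [0, 0, 2], "roll": 0, "grip": 15}
    - {"xyz": [0, 0, 0], "roll": 0, "grip": 15}
    - {"xyz": [0, 0, 0], "roll": 0, "grip": 15}

```text
time_s: 12.28
position: [0.4775, -0.0344, 0.003]
tcp_rot: [[-0.995, -0.1, -0.001], [-0.1, 0.995, 0.0], [0.001, 0.0, -1.0]]
force: [-0.6, -0.1, 0.3]
opening: 0.302
grasp_force: 30.0
```

Request:
move_arm:
  increments:
    - {"xyz": [0, 0, 1.5], "roll": 0, "grip": 15}
    - {"xyz": [0, 0, 0], "roll": 0, "grip": 15}
    - {"xyz": [0, 0, 1.5], "roll": 0, "grip": 15}
    - {"xyz": [0, 0, 0], "roll": 0, "grip": 15}

```text
time_s: 12.62
position: [0.4776, -0.0345, 0.0001]
tcp_rot: [[-0.995, -0.1, -0.0], [-0.1, 0.995, 0.0], [0.0, 0.0, -1.0]]
force: [-0.1, 0.2, -0.2]
opening: 0.301
grasp_force: 30.0
```

Request:
move_arm:
  increments:
    - {"xyz": [0, 0, 1], "roll": 0, "grip": 15}
    - {"xyz": [0, 0, 0], "roll": 0, "grip": 15}
    - {"xyz": [0, 0, 0], "roll": 0, "grip": 15}

```text
time_s: 12.87
position: [0.4777, -0.0345, -0.0004]
tcp_rot: [[-0.995, -0.1, 0.0], [-0.1, 0.995, -0.0], [-0.0, -0.0, -1.0]]
force: [-0.8, -0.2, 3.2]
opening: 0.302
grasp_force: 30.0
```

Request:
move_arm:
  increments:
    - {"xyz": [0, 0, 1], "roll": 0, "grip": 15}
    - {"xyz": [0, 0, 0], "roll": 0, "grip": 15}
    - {"xyz": [0, 0, 0], "roll": 0, "grip": 15}

```text
time_s: 13.12
position: [0.4778, -0.0345, -0.0008]
tcp_rot: [[-0.995, -0.1, 0.001], [-0.1, 0.995, -0.0], [-0.001, -0.0, -1.0]]
force: [-1.0, 1.1, 10.5]
opening: 0.305
grasp_force: 30.0
```

Request:
move_arm:
  increments:
    - {"xyz": [0, 0, 1], "roll": 0, "grip": 15}
    - {"xyz": [0, 0, 0], "roll": 0, "grip": 15}
    - {"xyz": [0, 0, 0], "roll": 0, "grip": 15}

```text
time_s: 13.37
position: [0.4778, -0.0345, -0.001]
tcp_rot: [[-0.995, -0.1, 0.001], [-0.1, 0.995, -0.0], [-0.001, -0.001, -1.0]]
force: [-2.4, 0.5, 18.5]
opening: 0.298
grasp_force: 30.0
```

Contact came at the predicted height. I'll now drag along tool −x to pivot the cap upright.

Request:
move_arm:
  increments:
    - {"xyz": [-1.5, 0, 0], "roll": 0, "grip": 15}
    - {"xyz": [-1.5, 0, 0], "roll": 0, "grip": 15}
    - {"xyz": [-1.5, 0, 0], "roll": 0, "grip": 15}
    - {"xyz": [0, 0, 0], "roll": 0, "grip": 15}

```text
time_s: 13.7
position: [0.4791, -0.0339, -0.0011]
tcp_rot: [[-0.995, -0.101, -0.005], [-0.101, 0.995, 0.0], [0.005, 0.001, -1.0]]
force: [-7.1, -1.3, 21.6]
opening: 0.302
grasp_force: 30.0
```

```bash
cat > capang.py <<'E'
from fit import *
st,im,d=look('w9',['cap_red','salt'])
o=clouds('w9',st,d,['cap_red']); C=o['cap_red']
top=C[C[:,2]>np.percentile(C[:,2],40)]
# dominant plane by ransac
rng=np.random.default_rng(0); best=(0,)
for _ in range(300):
    p=C[rng.choice(len(C),3,False)]; n=np.cross(p[1]-p[0],p[2]-p[0]); L=np.linalg.norm(n)
    if L<1e-7: continue
    n/=L; k=abs((C-p[0])@n)<.0008
    if k.sum()>best[0]: best=(k.sum(),n*np.sign(n[2]),C[k].mean(0))
print(best,'tilt',np.degrees(np.arccos(best[1][2])))
E
python3 capang.py
```

```text
pos [ 0.4791 -0.0339 -0.0011] yaw 95.81320614832195 t 13.7 F [-7.1124 -1.3492 21.6069]
cap_red 0.59 [ 0.4647 -0.0332  0.0432]
salt 0.78 [ 0.3921 -0.0466  0.0953]
cap_red 0.84 1984 [ 0.4701 -0.035   0.0455] [ 0.4601 -0.0462  0.0368] [ 0.4887 -0.024   0.0529]
(np.int64(1525), array([-0.5449, -0.0345,  0.8378]), array([ 0.47  , -0.035 ,  0.0456])) tilt 33.08947332685992
```

Request:
move_arm:
  increments:
    - {"xyz": [-2, 0, 0], "roll": 0, "grip": 15}
    - {"xyz": [-2, 0, 0], "roll": 0, "grip": 15}
    - {"xyz": [-2, 0, 0], "roll": 0, "grip": 15}
    - {"xyz": [0, 0, 0], "roll": 0, "grip": 15}
    - {"xyz": [0, 0, 0], "roll": 0, "grip": 15}

```text
time_s: 14.32
position: [0.4837, -0.0325, -0.0016]
tcp_rot: [[-0.995, -0.101, -0.008], [-0.101, 0.995, 0.002], [0.008, 0.003, -1.0]]
force: [-7.3, 0.0, 18.9]
opening: 0.302
grasp_force: 30.0
```

```bash
python3 capang.py
```

```text
pos [ 0.4837 -0.0325 -0.0016] yaw 95.78733174364899 t 14.3167 F [-7.2881  0.0092 18.8929]
cap_red 0.66 [ 0.4746 -0.0327  0.0456]
salt 0.65 [ 0.3906 -0.0461  0.0927]
cap_red 0.71 1919 [ 0.4748 -0.0337  0.046 ] [ 0.465  -0.0448  0.0397] [ 0.4854 -0.0225  0.0525]
(np.int64(1494), array([-0.4958, -0.0281,  0.868 ]), array([ 0.4748, -0.0338,  0.0459])) tilt 29.77395207624905
```

Request:
move_arm:
  increments:
    - {"xyz": [0, 0, -5], "roll": 0, "grip": 15}
    - {"xyz": [9, 0, 0], "roll": 0, "grip": 15}
    - {"xyz": [9, 0, 0], "roll": 0, "grip": 15}
    - {"xyz": [0, 0, 4], "roll": 0, "grip": 15}
    - {"xyz": [0, 0, 2], "roll": 0, "grip": 15}

```text
time_s: 14.93
position: [0.4679, -0.0349, -0.0026]
tcp_rot: [[-0.995, -0.1, -0.003], [-0.1, 0.995, 0.001], [0.003, 0.001, -1.0]]
force: [-4.5, 1.9, 35.1]
opening: 0.304
grasp_force: 30.3
```

Request:
move_arm:
  increments:
    - {"xyz": [0, 0, 1], "roll": 0, "grip": 15}
    - {"xyz": [-2, 0, 0], "roll": 0, "grip": 15}
    - {"xyz": [-2, 0, 0.5], "roll": 0, "grip": 15}
    - {"xyz": [-2, 0, 0], "roll": 0, "grip": 15}
    - {"xyz": [0, 0, 0], "roll": 0, "grip": 15}

```text
time_s: 15.35
position: [0.4724, -0.034, -0.0044]
tcp_rot: [[-0.995, -0.1, -0.007], [-0.1, 0.995, 0.001], [0.007, 0.002, -1.0]]
force: [-5.8, -0.6, 19.7]
opening: 0.3
grasp_force: 30.0
```

```bash
python3 capang.py
```

```text
pos [ 0.4724 -0.034  -0.0044] yaw 95.76410748282908 t 15.35 F [-5.8121 -0.584  19.6657]
cap_red 0.73 [ 0.4599 -0.034   0.0464]
salt 0.6 [ 0.3906 -0.0437  0.0955]
cap_red 0.63 2007 [ 0.4633 -0.0353  0.0464] [ 0.4532 -0.0465  0.0408] [ 0.4732 -0.024   0.0519]
(np.int64(1582), array([-0.4037, -0.0261,  0.9145]), array([ 0.4634, -0.0353,  0.0465])) tilt 23.86147970987354
```

Tilt is down to 24°, so this works. Continuing.

Request:
move_arm:
  increments:
    - {"xyz": [-2, 0, 0.5], "roll": 0, "grip": 15}
    - {"xyz": [-2, 0, 0.5], "roll": 0, "grip": 15}
    - {"xyz": [-2, 0, 0.5], "roll": 0, "grip": 15}
    - {"xyz": [-1, 0, 0.5], "roll": 0, "grip": 15}
    - {"xyz": [0, 0, 0], "roll": 0, "grip": 15}

```text
time_s: 15.97
position: [0.4788, -0.0331, -0.007]
tcp_rot: [[-0.995, -0.101, -0.008], [-0.101, 0.995, 0.002], [0.008, 0.003, -1.0]]
force: [-6.1, -0.5, 15.7]
opening: 0.299
grasp_force: 30.0
```

```bash
python3 capang.py
```

```text
pos [ 0.4788 -0.0331 -0.007 ] yaw 95.7789259709454 t 15.9667 F [-6.1235 -0.5428 15.6982]
cap_red 0.61 [ 0.4694 -0.0333  0.0433]
salt 0.94 [ 0.3914 -0.0465  0.0966]
cap_red 0.7 2267 [ 0.4688 -0.0344  0.0437] [ 0.46   -0.0454  0.0128] [ 0.4794 -0.0232  0.0501]
(np.int64(1447), array([-0.249 , -0.0405,  0.9677]), array([ 0.4698, -0.0345,  0.0467])) tilt 14.611955309381749
```

Request:
move_arm:
  increments:
    - {"xyz": [-2, 0, 0.4], "roll": 0, "grip": 15}
    - {"xyz": [-2, 0, 0.3], "roll": 0, "grip": 15}
    - {"xyz": [-2, 0, 0.3], "roll": 0, "grip": 15}
    - {"xyz": [-1.5, 0, 0], "roll": 0, "grip": 15}
    - {"xyz": [0, 0, 0], "roll": 0, "grip": 15}

```text
time_s: 16.58
position: [0.4865, -0.0323, -0.0082]
tcp_rot: [[-0.995, -0.1, -0.008], [-0.1, 0.995, 0.002], [0.008, 0.003, -1.0]]
force: [-5.6, -0.7, 13.0]
opening: 0.3
grasp_force: 30.0
```

```bash
python3 capang.py
```

```text
pos [ 0.4865 -0.0323 -0.0082] yaw 95.75868667213635 t 16.5833 F [-5.5909 -0.6921 12.9806]
cap_red 0.76 [ 0.4737 -0.0315  0.0462]
salt 0.9 [ 0.3972 -0.0434  0.0942]
cap_red 0.88 2457 [ 0.4763 -0.0337  0.0422] [ 0.4681 -0.0445  0.0095] [ 0.4871 -0.0223  0.0492]
(np.int64(1431), array([-0.1523,  0.0004,  0.9883]), array([ 0.4778, -0.0334,  0.0465])) tilt 8.7579691930061
```

Request:
move_arm:
  increments:
    - {"xyz": [-2, 0, 0.2], "roll": 0, "grip": 15}
    - {"xyz": [-2, 0, 0.2], "roll": 0, "grip": 15}
    - {"xyz": [-1, 0, 0], "roll": 0, "grip": 15}
    - {"xyz": [0, 0, 0], "roll": 0, "grip": 15}

```text
time_s: 17.12
position: [0.4913, -0.0317, -0.0086]
tcp_rot: [[-0.995, -0.1, -0.008], [-0.1, 0.995, 0.002], [0.008, 0.003, -1.0]]
force: [-5.7, 0.3, 12.7]
opening: 0.303
grasp_force: 30.0
```

Request:
move_arm:
  increments:
    - {"xyz": [1.5, 0, -0.8], "roll": 0, "grip": 26}
    - {"xyz": [1.5, 0, -0.6], "roll": 0, "grip": 29}
    - {"xyz": [0, 0, 0], "roll": 0, "grip": 32}
    - {"xyz": [0, 0, 0], "roll": 0, "grip": 36}
    - {"xyz": [0, 0, 0], "roll": 0, "grip": 40}

```text
time_s: 17.53
position: [0.4929, -0.0332, -0.0076]
tcp_rot: [[-0.995, -0.1, 0.0], [-0.1, 0.995, -0.0], [-0.0, -0.0, -1.0]]
force: [0.2, 0.7, -0.3]
opening: 0.368
grasp_force: 0.0
```

```bash
python3 capang.py
```

```text
pos [ 0.4929 -0.0332 -0.0076] yaw 95.73305259736999 t 17.5333 F [ 0.1619  0.6802 -0.2952]
cap_red 0.69 [ 0.4802 -0.0328  0.0444]
cap_red 0.77 2416 [ 0.484  -0.034   0.0385] [ 0.4787 -0.0446  0.0095] [ 0.4946 -0.0228  0.0479]
(np.int64(1036), array([-0.0682,  0.0022,  0.9977]), array([ 0.4867, -0.0339,  0.0461])) tilt 3.915067398258366
```

The cap stands upright on the plate at about (0.487,−0.034). Its top is at z = 0.046 m, which matches 8 + 38 mm. Next I'll retreat and go to the nut.

Request:
move_arm:
  increments:
    - {"xyz": [0, 0, 0], "roll": 0, "grip": 45}
    - {"xyz": [0, 0, -15], "roll": 0, "grip": 45}
    - {"xyz": [0, 0, -25], "roll": 0, "grip": 45}
    - {"xyz": [0, 0, -40], "roll": 0, "grip": 45}
    - {"xyz": [0, 0, -40], "roll": 0, "grip": 45}

```text
time_s: 18.15
position: [0.4913, -0.0327, 0.1131]
tcp_rot: [[-0.995, -0.1, -0.003], [-0.1, 0.995, 0.001], [0.003, 0.001, -1.0]]
force: [1.2, -0.3, -0.4]
opening: 0.446
grasp_force: 0.0
```

Request:
move_arm:
  increments:
    - {"xyz": [0, 0, -40], "roll": 0, "grip": 45}
    - {"xyz": [0, 0, -40], "roll": 0, "grip": 45}
    - {"xyz": [0, 0, -40], "roll": 0, "grip": 45}
    - {"xyz": [0, 0, -40], "roll": 0, "grip": 45}
    - {"xyz": [-14, 30, 0], "roll": 0, "grip": 35}

```text
time_s: 18.57
position: [0.508, -0.0063, 0.2812]
tcp_rot: [[-0.995, -0.095, 0.016], [-0.095, 0.995, -0.007], [-0.015, -0.009, -1.0]]
force: [1.1, 0.4, -0.7]
opening: 0.424
grasp_force: 0.0
```

Request:
move_arm:
  increments:
    - {"xyz": [-14, 34, 0], "roll": 0, "grip": 35}
    - {"xyz": [-14, 34, 0], "roll": 0, "grip": 35}
    - {"xyz": [-14, 34, 0], "roll": 0, "grip": 35}
    - {"xyz": [-14, 34, 0], "roll": 0, "grip": 35}
    - {"xyz": [-14, 34, 0], "roll": 0, "grip": 35}

```text
time_s: 18.98
position: [0.556, 0.1761, 0.2727]
tcp_rot: [[-0.995, -0.1, -0.0], [-0.1, 0.995, -0.0], [0.0, -0.0, -1.0]]
force: [1.1, -0.2, 0.3]
opening: 0.349
grasp_force: 0.0
```

Request:
move_arm:
  increments:
    - {"xyz": [-14, 34, 0], "roll": 0, "grip": 35}
    - {"xyz": [-14, 34, 0], "roll": 0, "grip": 35}
    - {"xyz": [0, 0, 0], "roll": 0, "grip": 35}
    - {"xyz": [0, 0, 0], "roll": 0, "grip": 35}

```text
time_s: 19.32
position: [0.5768, 0.2466, 0.272]
tcp_rot: [[-0.995, -0.103, -0.001], [-0.103, 0.995, -0.0], [0.001, -0.0, -1.0]]
force: [0.1, -0.9, 0.3]
opening: 0.347
grasp_force: 0.0
```

```bash
python3 - <<'E'
from fit import *
bot.capture('top')
for l in ['cap_red','salt']:
    for x in bot.spot_in(l,'top')[:1]: print(l,x['conf'],w('top',x['at']))
delta([.590,.265,.225])
E
```

```text
cap_red 0.45 [0.5996 0.26   0.1757]
salt 0.65 [ 0.3838 -0.0471  0.0915]
tool delta mm [-15.4512  19.808   47.4347] tool y yaw 95.69565527931428 t 19.4667 F [-0.4111 -0.2193 -0.427 ] op 0.3525820583353753
```

Now I'll take a close look at the bare nut from above.

Request:
move_arm:
  increments:
    - {"xyz": [-15, 18, 0], "roll": 0, "grip": 30}
    - {"xyz": [0, 0, 22], "roll": 0, "grip": 30}
    - {"xyz": [0, 0, 20], "roll": 0, "grip": 30}
    - {"xyz": [0, 0, 0], "roll": 0, "grip": 30}
    - {"xyz": [0, 0, 0], "roll": 0, "grip": 30}

```text
time_s: 19.88
position: [0.5894, 0.2626, 0.2299]
tcp_rot: [[-0.995, -0.098, -0.003], [-0.098, 0.995, -0.001], [0.003, -0.001, -1.0]]
force: [0.2, 1.0, 0.2]
opening: 0.298
grasp_force: 0.0
```

```bash
python3 - <<'E'
from fit import *
st,im,d=look('w10',['red_nut_mid','red_tip'])
cv2.imwrite('pics/w10c.png',cv2.resize(im[190:310,230:410,::-1],None,fx=4,fy=4))
F=np.array([.6097,.2669,.160]); kx,ky,a=axes(np.radians(5.5)); print('exp nut',F+.034*a,'tip',F+.05*a)
m=CM('wrist'); T=np.array(m['tool_from_camera']); K=np.array(m['intrinsics'])
for t in [.018,.034,.05]:
    p=st['tcp_rot'].T@(F+t*a-st['position']); c=T[:3,:3].T@(p-T[:3,3]); u=K@c; print(t,(u[:2]/u[2]-[230,190])*4)
delta([.590,.265,.159])
E
```

```text
pos [0.5894 0.2626 0.2299] yaw 95.63841345631984 t 19.8833 F [0.2016 0.9837 0.1765]
red_nut_mid 0.81 [0.5907 0.2588 0.1963]
red_nut_mid 0.19 [ 0.4698 -0.022   0.0096]
red_tip 0.83 [0.5856 0.2654 0.1943]
exp nut [0.5903 0.265  0.1879] tip [0.5812 0.2642 0.201 ]
0.018 [370.6611 151.7595]
0.034 [371.5799 130.0714]
0.05 [372.622  105.4709]
tool delta mm [ 1.3803  1.3621 73.4367] tool y yaw 95.67933284691173 t 20.0333 F [ 0.3973 -1.0567  0.1366] op 0.3004463978378307
```

View pics/w10c.png

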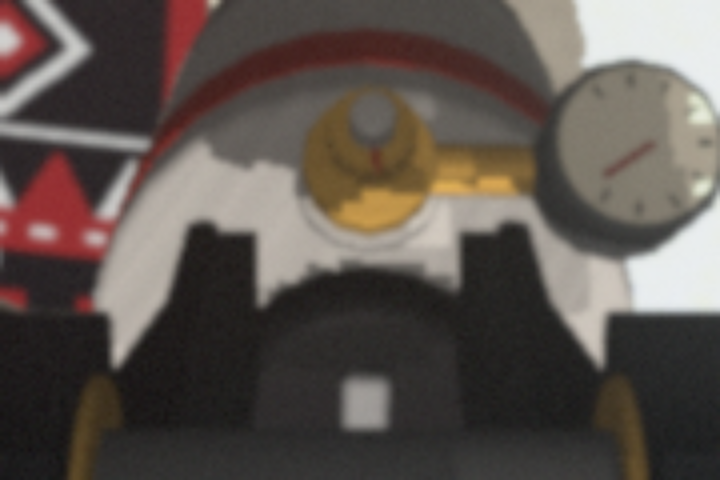

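The pin tip is at crop (372,116), about 2 mm further toward keg +x than predicted, and the gap is centred on it. I'll shift accordingly, pre-roll +0.5 rad, and descend around the nut.

Request:
move_arm:
  increments:
    - {"xyz": [0, 1.4, 0], "roll": 0.125, "grip": 28}
    - {"xyz": [0, 0, 0], "roll": 0.125, "grip": 28}
    - {"xyz": [0, 0, 0], "roll": 0.125, "grip": 28}
    - {"xyz": [0, 0, 0], "roll": 0.125, "grip": 28}
    - {"xyz": [0, 0, 0], "roll": 0, "grip": 28}

```text
time_s: 20.45
position: [0.591, 0.2656, 0.2324]
tcp_rot: [[-0.92, 0.391, 0.003], [0.391, 0.92, 0.001], [-0.002, 0.002, -1.0]]
force: [0.1, 0.5, 0.7]
opening: 0.28
grasp_force: 0.0
```

Request:
move_arm:
  increments:
    - {"xyz": [0, 0, 18], "roll": 0, "grip": 28}
    - {"xyz": [0, 0, 18], "roll": 0, "grip": 28}
    - {"xyz": [0, 0, 10], "roll": 0, "grip": 28}
    - {"xyz": [0, 0, 10], "roll": 0, "grip": 28}
    - {"xyz": [0, 0, 0], "roll": 0, "grip": 28}

```text
time_s: 20.87
position: [0.5891, 0.2652, 0.173]
tcp_rot: [[-0.922, 0.388, -0.003], [0.388, 0.922, -0.001], [0.003, -0.002, -1.0]]
force: [-0.4, -0.6, 0.5]
opening: 0.28
grasp_force: 0.0
```

```bash
python3 - <<'E'
from fit import *
delta([.5915,.265,.159]); 
E
```

```text
tool delta mm [-2.3246  0.7572 13.9746] tool y yaw 67.1590466305298 t 20.8667 F [-0.3654 -0.586   0.5459] op 0.28039588543113725
```

Request:
move_arm:
  increments:
    - {"xyz": [0, 0, 8], "roll": 0, "grip": 28}
    - {"xyz": [0, 0, 8], "roll": 0, "grip": 28}
    - {"xyz": [0, 0, 0], "roll": 0, "grip": 28}
    - {"xyz": [0, 0, 0], "roll": 0, "grip": 28}
    - {"xyz": [0, 0, 0], "roll": 0, "grip": 28}

```text
time_s: 21.28
position: [0.5905, 0.2657, 0.159]
tcp_rot: [[-0.921, 0.389, 0.001], [0.389, 0.921, 0.0], [-0.0, 0.0, -1.0]]
force: [0.5, 0.7, 0.1]
opening: 0.281
grasp_force: 0.0
```

Request:
move_arm:
  increments:
    - {"xyz": [0, 0, 0], "roll": 0, "grip": 5}
    - {"xyz": [0, 0, 0], "roll": 0, "grip": 5}
    - {"xyz": [0, 0, 0], "roll": 0, "grip": 5}
    - {"xyz": [0, 0, 0], "roll": 0, "grip": 5}

```text
time_s: 21.62
position: [0.5903, 0.2654, 0.1592]
tcp_rot: [[-0.921, 0.389, 0.001], [0.389, 0.921, -0.0], [-0.001, -0.0, -1.0]]
force: [-1.0, -0.8, 1.9]
opening: 0.175
grasp_force: 30.0
```

Request:
move_arm:
  increments:
    - {"xyz": [0, 0, -0.1], "roll": -0.12, "grip": 5}
    - {"xyz": [0, 0, -0.1], "roll": -0.12, "grip": 5}
    - {"xyz": [0, 0, -0.1], "roll": -0.12, "grip": 5}
    - {"xyz": [0, 0, -0.1], "roll": -0.12, "grip": 5}

```text
time_s: 21.95
position: [0.5901, 0.2648, 0.1595]
tcp_rot: [[-0.996, -0.086, -0.0], [-0.086, 0.996, -0.002], [0.0, -0.002, -1.0]]
force: [0.4, -3.2, 2.0]
opening: 0.169
grasp_force: 30.0
```

Request:
move_arm:
  increments:
    - {"xyz": [0, 0, -0.1], "roll": -0.12, "grip": 5}
    - {"xyz": [0, 0, -0.1], "roll": -0.12, "grip": 5}
    - {"xyz": [0, 0, -0.1], "roll": -0.12, "grip": 5}
    - {"xyz": [0, 0, -0.1], "roll": -0.12, "grip": 5}
    - {"xyz": [0, 0, 0], "roll": 0, "grip": 5}

```text
time_s: 22.37
position: [0.5905, 0.2654, 0.1594]
tcp_rot: [[-0.846, -0.533, 0.001], [-0.533, 0.846, -0.0], [-0.0, -0.001, -1.0]]
force: [1.2, -0.7, -0.3]
opening: 0.176
grasp_force: 30.0
```

```bash
python3 - <<'E'
from fit import *
s=bot.read_state(); print(s['moment'],s['force'],s['grasp_force'])
st,im,d=look('w11',[]); 
cv2.imwrite('pics/w11c.png',cv2.resize(im[190:310,230:410,::-1],None,fx=4,fy=4))
E
```

```text
[-0.2275 -0.1124  0.0069] [ 1.1777 -0.6835 -0.3063] 29.997773825889453
pos [0.5905 0.2654 0.1594] yaw 122.19097226246564 t 22.3667 F [ 1.1777 -0.6835 -0.3063]
```

View pics/w11c.png

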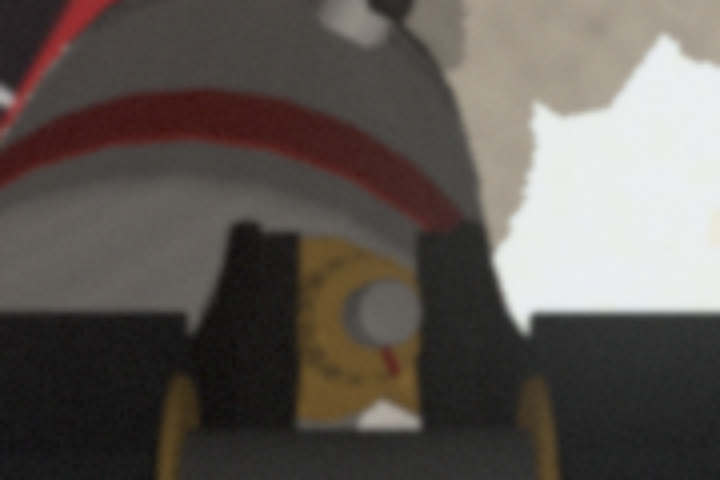

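The nut sits between the fingers, and the red index mark has moved to crop (390,362), so it is turning. I'll track the mark's angle numerically from here.

```bash
cat > mark.py <<'E'
from fit import *
F=np.array([.6105,.267,.1606]); kx,ky,a=axes(np.radians(5.5)); e=np.cross(ky,a)
def mark(f):
    im=f['im'].astype(int); d=f['d']; m=CM('wrist'); T=np.array(m['tool_from_camera']); K=np.array(m['intrinsics'])
    v,u=np.mgrid[0:400,0:640]
    P=np.stack([(u-K[0,2])*d/K[0,0],(v-K[1,2])*d/K[1,1],d],-1)@T[:3,:3].T+T[:3,3]
    P=P@np.array(f['R']).T+f['pos']-F
    t=P@a; x=P@e; y=P@ky; r=np.hypot(x,y)
    nut=(d>0)&(t>.034)&(t<.055)&(r<.011)
    red=nut&(im[...,0]>1.6*im[...,1]+15)&(im[...,0]>1.6*im[...,2])
    face=nut&(r>.005)&(r<.008)&(im[...,0]>im[...,2]+20)
    ang=np.degrees(np.arctan2(y[red].mean(),x[red].mean())) if red.any() else None
    print('red n',red.sum(),'angle',ang,'r',(x[red].mean(),y[red].mean()) if red.any() else 0,'t',np.median(t[red]) if red.any() else 0,'nut face t',np.median(t[face]) if face.any() else 0)
if __name__=='__main__':
    import sys
    if len(sys.argv)>1:
        for n in sys.argv[1:]: mark(np.load(f'pics/{n}.npz'))
    else:
        look('wx',[]); mark(np.load('pics/wx.npz')); print(bot.read_state()['moment'])
E
python3 mark.py w10 w11
```

```text
red n 0 angle None r 0 t 0 nut face t 0.0401957006541416
red n 5 angle 41.81214939218151 r (np.float64(0.004545046540073144), np.float64(0.004065475159262663)) t 0.04193317441398908 nut face t 0.041132203822142006
```

Request:
move_arm:
  increments:
    - {"xyz": [0, 0, 0], "roll": 0, "grip": 28}
    - {"xyz": [0, 0, 0], "roll": 0, "grip": 28}
    - {"xyz": [0, 0, 0], "roll": 0.12, "grip": 28}
    - {"xyz": [0, 0, 0], "roll": 0.12, "grip": 28}
    - {"xyz": [0, 0, 0], "roll": 0.12, "grip": 28}

```text
time_s: 22.83
position: [0.5901, 0.2661, 0.1597]
tcp_rot: [[-0.981, -0.192, -0.0], [-0.192, 0.981, 0.001], [-0.0, 0.001, -1.0]]
force: [-0.1, -0.6, 0.1]
opening: 0.28
grasp_force: 0.0
```

Request:
move_arm:
  increments:
    - {"xyz": [0.6, 0, 0], "roll": 0.12, "grip": 28}
    - {"xyz": [0, 0, 0], "roll": 0.12, "grip": 28}
    - {"xyz": [0, 0, 0], "roll": 0.12, "grip": 28}
    - {"xyz": [0, 0, 0], "roll": 0.12, "grip": 28}
    - {"xyz": [0, 0, 0], "roll": 0.12, "grip": 28}

```text
time_s: 23.25
position: [0.5895, 0.266, 0.1598]
tcp_rot: [[-0.918, 0.396, -0.0], [0.396, 0.918, 0.001], [0.0, 0.001, -1.0]]
force: [0.0, -0.7, -0.4]
opening: 0.275
grasp_force: 0.0
```

Request:
move_arm:
  increments:
    - {"xyz": [0, 0, 0], "roll": 0, "grip": 5}
    - {"xyz": [0, 0, 0], "roll": 0, "grip": 5}
    - {"xyz": [0, 0, 0], "roll": 0, "grip": 5}
    - {"xyz": [0, 0, -0.1], "roll": -0.12, "grip": 5}
    - {"xyz": [0, 0, -0.1], "roll": -0.12, "grip": 5}

```text
time_s: 23.67
position: [0.5891, 0.2654, 0.1599]
tcp_rot: [[-0.988, 0.152, -0.001], [0.152, 0.988, -0.0], [0.001, -0.0, -1.0]]
force: [-2.2, -3.0, 1.9]
opening: 0.166
grasp_force: 30.0
```

Request:
move_arm:
  increments:
    - {"xyz": [0, 0, -0.1], "roll": -0.12, "grip": 5}
    - {"xyz": [0, 0, -0.1], "roll": -0.12, "grip": 5}
    - {"xyz": [0, 0, -0.2], "roll": -0.12, "grip": 5}
    - {"xyz": [0, 0, -0.2], "roll": -0.12, "grip": 5}
    - {"xyz": [0, 0, -0.2], "roll": -0.12, "grip": 5}

```text
time_s: 24.08
position: [0.5894, 0.2645, 0.1607]
tcp_rot: [[-0.902, -0.433, -0.001], [-0.433, 0.902, -0.002], [0.001, -0.002, -1.0]]
force: [-0.7, -3.3, 1.2]
opening: 0.171
grasp_force: 30.0
```

Request:
move_arm:
  increments:
    - {"xyz": [0, 0, -0.1], "roll": -0.12, "grip": 5}
    - {"xyz": [0, 0, 0], "roll": 0, "grip": 5}

```text
time_s: 24.25
position: [0.5898, 0.2654, 0.1602]
tcp_rot: [[-0.846, -0.534, 0.0], [-0.534, 0.846, 0.0], [-0.0, -0.0, -1.0]]
force: [1.2, -0.3, -2.5]
opening: 0.174
grasp_force: 30.0
```

```bash
python3 mark.py
```

```text
pos [0.5898 0.2654 0.1602] yaw 122.27430124376657 t 24.25 F [ 1.2458 -0.2922 -2.5288]
red n 0 angle None r 0 t 0 nut face t 0.04208076765971024
[-0.0317 -0.183   0.0851]
```

Request:
move_arm:
  increments:
    - {"xyz": [0, 0, 0], "roll": 0, "grip": 28}
    - {"xyz": [0, 0, 0], "roll": 0, "grip": 28}
    - {"xyz": [0, 0, 0], "roll": 0.12, "grip": 28}
    - {"xyz": [0, 0, 0], "roll": 0.12, "grip": 28}
    - {"xyz": [0, 0, 0], "roll": 0.12, "grip": 28}

```text
time_s: 24.72
position: [0.5896, 0.2659, 0.161]
tcp_rot: [[-0.981, -0.192, 0.0], [-0.192, 0.981, 0.001], [-0.0, 0.001, -1.0]]
force: [0.3, -1.0, -0.9]
opening: 0.275
grasp_force: 0.0
```

Request:
move_arm:
  increments:
    - {"xyz": [0.6, 0, 0], "roll": 0.12, "grip": 28}
    - {"xyz": [0, 0, 0], "roll": 0.12, "grip": 28}
    - {"xyz": [0, 0, 0], "roll": 0.12, "grip": 28}
    - {"xyz": [0, 0, 0], "roll": 0.12, "grip": 28}
    - {"xyz": [0, 0, 0], "roll": 0.12, "grip": 28}

```text
time_s: 25.13
position: [0.5889, 0.2658, 0.161]
tcp_rot: [[-0.918, 0.396, 0.0], [0.396, 0.918, 0.001], [0.0, 0.0, -1.0]]
force: [-0.4, -0.3, 0.4]
opening: 0.284
grasp_force: 0.0
```

Request:
move_arm:
  increments:
    - {"xyz": [0, 0, 0], "roll": 0, "grip": 5}
    - {"xyz": [0, 0, 0], "roll": 0, "grip": 5}
    - {"xyz": [0, 0, 0], "roll": 0, "grip": 5}
    - {"xyz": [0, 0, -0.1], "roll": -0.12, "grip": 5}
    - {"xyz": [0, 0, -0.1], "roll": -0.12, "grip": 5}

```text
time_s: 25.55
position: [0.5888, 0.2655, 0.1612]
tcp_rot: [[-0.988, 0.152, -0.001], [0.152, 0.988, 0.0], [0.001, 0.0, -1.0]]
force: [-1.4, -1.9, 1.9]
opening: 0.172
grasp_force: 30.0
```

Request:
move_arm:
  increments:
    - {"xyz": [0, 0, -0.1], "roll": -0.12, "grip": 5}
    - {"xyz": [0, 0, -0.1], "roll": -0.12, "grip": 5}
    - {"xyz": [0, 0, -0.2], "roll": -0.12, "grip": 5}
    - {"xyz": [0, 0, -0.2], "roll": -0.12, "grip": 5}
    - {"xyz": [0, 0, -0.2], "roll": -0.12, "grip": 5}

```text
time_s: 25.97
position: [0.5888, 0.2645, 0.1617]
tcp_rot: [[-0.902, -0.433, -0.0], [-0.433, 0.902, -0.002], [0.001, -0.001, -1.0]]
force: [-0.3, -2.3, 1.0]
opening: 0.171
grasp_force: 30.0
```

Request:
move_arm:
  increments:
    - {"xyz": [0, 0, -0.1], "roll": -0.12, "grip": 5}
    - {"xyz": [0, 0, 0], "roll": 0, "grip": 5}

```text
time_s: 26.13
position: [0.5892, 0.2654, 0.1613]
tcp_rot: [[-0.845, -0.534, 0.0], [-0.534, 0.845, 0.0], [-0.0, -0.0, -1.0]]
force: [1.6, 0.9, -2.9]
opening: 0.174
grasp_force: 30.0
```

```bash
python3 mark.py
```

```text
pos [0.5892 0.2654 0.1613] yaw 122.28071324547462 t 26.1333 F [ 1.5525  0.9489 -2.8767]
red n 0 angle None r 0 t 0 nut face t 0.04301489910518671
[-0.02   -0.1398  0.0706]
```

Request:
move_arm:
  increments:
    - {"xyz": [0, 0, 0], "roll": 0, "grip": 28}
    - {"xyz": [0, 0, 0], "roll": 0, "grip": 28}
    - {"xyz": [0, 0, 0], "roll": 0.12, "grip": 28}
    - {"xyz": [0, 0, 0], "roll": 0.12, "grip": 28}
    - {"xyz": [0, 0, 0], "roll": 0.12, "grip": 28}

```text
time_s: 26.6
position: [0.5889, 0.2657, 0.1621]
tcp_rot: [[-0.981, -0.192, -0.0], [-0.192, 0.981, 0.0], [-0.0, 0.0, -1.0]]
force: [0.3, 0.2, -0.2]
opening: 0.278
grasp_force: 0.0
```

Request:
move_arm:
  increments:
    - {"xyz": [0.6, 0, 0], "roll": 0.12, "grip": 28}
    - {"xyz": [0, 0, 0], "roll": 0.12, "grip": 28}
    - {"xyz": [0, 0, 0], "roll": 0.12, "grip": 28}
    - {"xyz": [0, 0, 0], "roll": 0.12, "grip": 28}
    - {"xyz": [0, 0, 0], "roll": 0.12, "grip": 28}

```text
time_s: 27.02
position: [0.5883, 0.2656, 0.1621]
tcp_rot: [[-0.918, 0.396, 0.0], [0.396, 0.918, 0.0], [0.0, 0.0, -1.0]]
force: [0.4, 0.2, -0.9]
opening: 0.279
grasp_force: 0.0
```

Request:
move_arm:
  increments:
    - {"xyz": [0, 0, 0], "roll": 0, "grip": 5}
    - {"xyz": [0, 0, 0], "roll": 0, "grip": 5}
    - {"xyz": [0, 0, 0], "roll": 0, "grip": 5}
    - {"xyz": [0, 0, -0.1], "roll": -0.12, "grip": 5}
    - {"xyz": [0, 0, -0.1], "roll": -0.12, "grip": 5}

```text
time_s: 27.43
position: [0.5882, 0.2654, 0.1623]
tcp_rot: [[-0.988, 0.152, -0.0], [0.152, 0.988, 0.0], [0.0, 0.0, -1.0]]
force: [-1.3, -2.4, 1.3]
opening: 0.166
grasp_force: 30.0
```

Request:
move_arm:
  increments:
    - {"xyz": [0, 0, -0.1], "roll": -0.12, "grip": 5}
    - {"xyz": [0, 0, -0.1], "roll": -0.12, "grip": 5}
    - {"xyz": [0, 0, -0.2], "roll": -0.12, "grip": 5}
    - {"xyz": [0, 0, -0.2], "roll": -0.12, "grip": 5}
    - {"xyz": [0, 0, -0.2], "roll": -0.12, "grip": 5}

```text
time_s: 27.85
position: [0.5883, 0.2644, 0.1629]
tcp_rot: [[-0.902, -0.433, -0.0], [-0.433, 0.902, -0.002], [0.001, -0.001, -1.0]]
force: [-0.6, -2.8, -0.1]
opening: 0.172
grasp_force: 30.0
```

Request:
move_arm:
  increments:
    - {"xyz": [0, 0, -0.1], "roll": -0.12, "grip": 5}
    - {"xyz": [0, 0, 0], "roll": 0, "grip": 5}

```text
time_s: 28.02
position: [0.5881, 0.2648, 0.1631]
tcp_rot: [[-0.845, -0.534, -0.001], [-0.534, 0.845, -0.001], [0.001, -0.0, -1.0]]
force: [-1.1, -0.6, 1.9]
opening: 0.171
grasp_force: 30.0
```

```bash
python3 mark.py
```

```text
pos [0.5881 0.2648 0.1631] yaw 122.30316294362015 t 28.0167 F [-1.0621 -0.5797  1.9118]
red n 1 angle 155.1866974031856 r (np.float64(-0.005305442611482459), np.float64(0.0024529535877257304)) t 0.044027239781761346 nut face t 0.043089563748988965
[-0.2295  0.2917  0.0635]
```

Request:
move_arm:
  increments:
    - {"xyz": [0, 0, 0], "roll": 0, "grip": 28}
    - {"xyz": [0, 0, 0], "roll": 0, "grip": 28}
    - {"xyz": [0, 0, 0], "roll": 0.12, "grip": 28}
    - {"xyz": [0, 0, 0], "roll": 0.12, "grip": 28}
    - {"xyz": [0, 0, 0], "roll": 0.12, "grip": 28}

```text
time_s: 28.48
position: [0.5886, 0.2658, 0.1627]
tcp_rot: [[-0.981, -0.192, 0.0], [-0.192, 0.981, 0.001], [-0.001, 0.001, -1.0]]
force: [-0.5, -0.3, 0.5]
opening: 0.273
grasp_force: 0.0
```

```bash
python3 mark.py
```

```text
pos [0.5886 0.2658 0.1627] yaw 101.05623217883351 t 28.4833 F [-0.4533 -0.2554  0.4704]
red n 5 angle 153.58264467784736 r (np.float64(-0.005346773567733528), np.float64(0.002656180422344879)) t 0.04436946039338808 nut face t 0.04383933101486943
[ 0.0159  0.0423 -0.0247]
```

Request:
move_arm:
  increments:
    - {"xyz": [0, 0, 0], "roll": 0.12, "grip": 28}
    - {"xyz": [0, 0, 0], "roll": 0.12, "grip": 28}
    - {"xyz": [0, 0, 0], "roll": 0.12, "grip": 28}
    - {"xyz": [0, 0, 0], "roll": 0.12, "grip": 28}
    - {"xyz": [0, 0, 0], "roll": 0.12, "grip": 28}

```text
time_s: 28.95
position: [0.5886, 0.2657, 0.1626]
tcp_rot: [[-0.919, 0.393, 0.0], [0.393, 0.919, 0.001], [0.0, 0.001, -1.0]]
force: [0.1, -0.6, -0.2]
opening: 0.279
grasp_force: 0.0
```

Request:
move_arm:
  increments:
    - {"xyz": [0, 0, 0], "roll": 0, "grip": 5}
    - {"xyz": [0, 0, 0], "roll": 0, "grip": 5}
    - {"xyz": [0, 0, 0], "roll": 0, "grip": 5}
    - {"xyz": [0, 0, 0], "roll": -0.12, "grip": 5}
    - {"xyz": [0, 0, 0], "roll": -0.12, "grip": 5}

```text
time_s: 29.37
position: [0.5879, 0.2652, 0.1629]
tcp_rot: [[-0.988, 0.151, -0.001], [0.151, 0.988, -0.0], [0.001, -0.0, -1.0]]
force: [-2.1, -2.0, 1.8]
opening: 0.171
grasp_force: 30.0
```

```bash
python3 mark.py
```

```text
pos [0.5879 0.2652 0.1629] yaw 81.3016699293573 t 29.3667 F [-2.1269 -2.042   1.8165]
red n 6 angle 162.7342847830838 r (np.float64(-0.005586092921214547), np.float64(0.0017362079904517617)) t 0.04422020379142719 nut face t 0.043164092694724765
[-0.027   0.313   0.0325]
```

Request:
move_arm:
  increments:
    - {"xyz": [0, 0, 0], "roll": -0.12, "grip": 5}
    - {"xyz": [0, 0, 0], "roll": -0.12, "grip": 5}
    - {"xyz": [0, 0, 0], "roll": -0.12, "grip": 5}
    - {"xyz": [0, 0, 0], "roll": -0.12, "grip": 5}

```text
time_s: 29.75
position: [0.5881, 0.2649, 0.163]
tcp_rot: [[-0.947, -0.32, -0.001], [-0.32, 0.947, -0.001], [0.001, -0.0, -1.0]]
force: [-1.5, -1.5, 1.2]
opening: 0.169
grasp_force: 30.0
```

```bash
python3 mark.py
```

```text
pos [0.5881 0.2649 0.163 ] yaw 108.65208621410773 t 29.75 F [-1.52   -1.4513  1.1616]
red n 3 angle 172.4223410582395 r (np.float64(-0.005906608146542684), np.float64(0.0007857657752947557)) t 0.04427564198235854 nut face t 0.04374559898460614
[-0.1868  0.2713 -0.0668]
```

Request:
move_arm:
  increments:
    - {"xyz": [0, 0, 0], "roll": -0.12, "grip": 5}
    - {"xyz": [0, 0, 0], "roll": -0.12, "grip": 5}
    - {"xyz": [0, 0, 0], "roll": 0, "grip": 5}

```text
time_s: 30.05
position: [0.5882, 0.2649, 0.163]
tcp_rot: [[-0.847, -0.531, -0.0], [-0.531, 0.847, -0.001], [0.001, -0.0, -1.0]]
force: [-1.2, -2.1, 2.0]
opening: 0.171
grasp_force: 30.0
```

Request:
move_arm:
  increments:
    - {"xyz": [0, 0, 0], "roll": 0, "grip": 28}
    - {"xyz": [0, 0, 0], "roll": 0, "grip": 28}
    - {"xyz": [0, 0, 0], "roll": 0.12, "grip": 28}
    - {"xyz": [0, 0, 0], "roll": 0.12, "grip": 28}
    - {"xyz": [0, 0, 0], "roll": 0.12, "grip": 28}

```text
time_s: 30.47
position: [0.5889, 0.2659, 0.1628]
tcp_rot: [[-0.982, -0.19, 0.001], [-0.19, 0.982, 0.001], [-0.001, 0.001, -1.0]]
force: [-0.3, -0.9, 0.3]
opening: 0.277
grasp_force: 0.0
```

```bash
python3 mark.py;  python3 mark.py
```

```text
pos [0.5889 0.2659 0.1628] yaw 100.95799725484949 t 30.4667 F [-0.3457 -0.8576  0.2584]
red n 6 angle 171.903705227743 r (np.float64(-0.006018933924356384), np.float64(0.0008562240353181295)) t 0.045201517518873774 nut face t 0.044437557766478335
[0.0042 0.05   0.0171]
pos [0.5888 0.2659 0.1627] yaw 100.75083045548615 t 30.5167 F [-0.2328  0.554   0.6703]
red n 6 angle 171.66397980435778 r (np.float64(-0.006017674831684271), np.float64(0.0008817478239712227)) t 0.04582713801997436 nut face t 0.044336975364715425
[0.0178 0.0047 0.0217]
```

The mark stalled at 172° (3.0 rad) while the tool kept turning, and the nut face is at 44.4 mm, so the nut is at its stop. Next I'll retreat, close the fingers, and line up their far edge over the pin.

Request:
move_arm:
  increments:
    - {"xyz": [0, 0, -10], "roll": 0, "grip": 28}
    - {"xyz": [0, 0, -20], "roll": 0, "grip": 28}
    - {"xyz": [0, 0, -25], "roll": 0.1, "grip": 28}
    - {"xyz": [15, 0, 0], "roll": 0, "grip": 0}
    - {"xyz": [0, 0, 0], "roll": 0, "grip": 0}

```text
time_s: 30.98
position: [0.5728, 0.2643, 0.2204]
tcp_rot: [[-0.995, -0.102, 0.002], [-0.102, 0.995, 0.001], [-0.002, 0.001, -1.0]]
force: [-0.8, -0.0, -0.5]
opening: 0.199
grasp_force: 0.0
```

Request:
move_arm:
  increments:
    - {"xyz": [0, 0, 0], "roll": 0, "grip": 0}
    - {"xyz": [0, 0, 0], "roll": 0, "grip": 0}
    - {"xyz": [0, 0, 0], "roll": 0, "grip": 0}
    - {"xyz": [0, 0, 0], "roll": 0, "grip": 0}

```text
time_s: 31.32
position: [0.5736, 0.2637, 0.217]
tcp_rot: [[-0.995, -0.1, -0.001], [-0.1, 0.995, -0.0], [0.001, -0.0, -1.0]]
force: [-0.3, -0.3, -0.2]
opening: 0.014
grasp_force: 0.0
```

```bash
sed -e "s/'w6'/'w12'/" tips.py > t2.py; python3 t2.py | tail -16; python3 - <<'E'
from mark import *
mark(np.load('pics/w12.npz'))
kx,ky,a=axes(np.radians(5.5)); tip=F+.05*a
pre=tip+.0005*kx-.009*kx+np.array([0,0,-.022+.0004])+.006*a   # 6 mm clear along the axis
print('tip',tip,'pre',pre); delta(pre)
s=bot.read_state(); print('a in tool',s['tcp_rot'].T@a, s['position'])
# pin tip pixels: greyish, near t~50
f=np.load('pics/w12.npz'); d=f['d']; mk=np.ones(d.shape,bool); mk[:]=0; mk[150:330,200:440]=1
P=cloud('wrist',d,mk,dict(position=f['pos'],tcp_rot=f['R']))-F
t=P@a; r=np.linalg.norm(P-np.outer(t,a),axis=1); k=(t>.0475)&(t<.054)&(r<.012); print(k.sum(), np.median(t[k]) if k.any() else 0, ((P[k]@e).min(),(P[k]@e).max(),(P[k]@ky).min(),(P[k]@ky).max()) if k.any() else 0)
E
```

```text
pos [0.5736 0.2637 0.217 ] yaw 95.75402483197162 t 31.3167 F [-0.3264 -0.3371 -0.2462]
cap_red 0.79 [ 0.4916 -0.0241  0.0415]
cap_red 0.68 [0.5769 0.2663 0.191 ]
-60 223 x 8.26741626966708 11.121244625245511 yL (np.float64(-7.766064502142047), np.float64(-0.8430641238084916)) yR (np.float64(0.4113425128336335), np.float64(7.345862811861494))
-54 234 x 3.403338172005915 11.061480893510847 yL (np.float64(-8.051693280388728), np.float64(-0.8784169576911047)) yR (np.float64(0.47360862970912027), np.float64(8.988421529133094))
-48 266 x 2.355505634779584 11.172513733029799 yL (np.float64(-10.025380510173328), np.float64(-0.8784996894630775)) yR (np.float64(0.47513960031537195), np.float64(9.640980186734787))
-42 227 x 8.14595876947452 11.134984747517326 yL (np.float64(-9.519558625892753), np.float64(-0.8942669087641615)) yR (np.float64(0.5182888830500807), np.float64(9.165265530964938))
-36 184 x 8.2818864364735 11.04653959052959 yL (np.float64(-9.60019706795286), np.float64(-0.9122587731333004)) yR (np.float64(0.5449732890364307), np.float64(9.289176557978982))
-30 180 x 7.83532011273734
[... 472 characters left out ...]
929882227386537), np.float64(3.423014016835822))
18 101 x -10.630269096140552 -5.200826299962019 yL (np.float64(-7.133830321776769), np.float64(-0.4576855794887041)) yR (np.float64(0.20281343886352096), np.float64(6.827243369250133))
red n 0 angle None r 0 t 0 nut face t 0.04443292133304371
tip [0.582  0.2643 0.2016] pre [0.5701 0.2631 0.1849]
tool delta mm [ 3.5474 -0.2456 32.2819] tool y yaw 95.74334481808093 t 31.4167 F [-0.4603 -0.2738 -0.0081] op 0.0016951966821297207
a in tool [ 0.5744  0.0023 -0.8186] [0.5736 0.2637 0.2172]
65 0.0497384759701891 (np.float64(-0.0035194015161168456), np.float64(0.004096800821328027), np.float64(-0.0034147131223541756), np.float64(0.0037067861483664906))
```

The pin tip matches the model to within 0.3 mm. I'll go to the pre-press pose and then approach along the axis.

Request:
move_arm:
  increments:
    - {"xyz": [3.5, -0.2, 16], "roll": 0, "grip": 0}
    - {"xyz": [0, 0, 16], "roll": 0, "grip": 0}
    - {"xyz": [0, 0, 0], "roll": 0, "grip": 0}
    - {"xyz": [0, 0, 0], "roll": 0, "grip": 0}
    - {"xyz": [0, 0, 0], "roll": 0, "grip": 0}

```text
time_s: 31.83
position: [0.5707, 0.2634, 0.1863]
tcp_rot: [[-0.995, -0.1, 0.001], [-0.1, 0.995, 0.0], [-0.001, 0.0, -1.0]]
force: [-0.7, -0.3, 0.0]
opening: 0.005
grasp_force: 0.0
```

Request:
move_arm:
  increments:
    - {"xyz": [-1.15, 0, 1.64], "roll": 0, "grip": 0}
    - {"xyz": [-1.15, 0, 1.64], "roll": 0, "grip": 0}
    - {"xyz": [0, 0, 0], "roll": 0, "grip": 0}
    - {"xyz": [0, 0, 0], "roll": 0, "grip": 0}

```text
time_s: 32.17
position: [0.5726, 0.2635, 0.1829]
tcp_rot: [[-0.995, -0.1, 0.001], [-0.1, 0.995, 0.0], [-0.001, 0.0, -1.0]]
force: [0.1, -0.2, -0.2]
opening: 0.007
grasp_force: 0.0
```

Request:
move_arm:
  increments:
    - {"xyz": [-0.57, 0, 0.82], "roll": 0, "grip": 0}
    - {"xyz": [-0.57, 0, 0.82], "roll": 0, "grip": 0}
    - {"xyz": [0, 0, 0], "roll": 0, "grip": 0}
    - {"xyz": [0, 0, 0], "roll": 0, "grip": 0}

```text
time_s: 32.5
position: [0.5734, 0.2636, 0.1809]
tcp_rot: [[-0.995, -0.1, -0.0], [-0.1, 0.995, -0.0], [0.0, -0.0, -1.0]]
force: [0.1, 1.2, 0.4]
opening: 0.008
grasp_force: 0.0
```

Request:
move_arm:
  increments:
    - {"xyz": [-0.57, 0, 0.82], "roll": 0, "grip": 0}
    - {"xyz": [0, 0, 0], "roll": 0, "grip": 0}
    - {"xyz": [0, 0, 0], "roll": 0, "grip": 0}

```text
time_s: 32.75
position: [0.5741, 0.2637, 0.1801]
tcp_rot: [[-0.995, -0.1, 0.0], [-0.1, 0.995, 0.0], [-0.0, -0.0, -1.0]]
force: [-0.2, 0.3, -0.0]
opening: 0.006
grasp_force: 0.1
```

Request:
move_arm:
  increments:
    - {"xyz": [-0.57, 0, 0.82], "roll": 0, "grip": 0}
    - {"xyz": [0, 0, 0], "roll": 0, "grip": 0}
    - {"xyz": [0, 0, 0], "roll": 0, "grip": 0}

```text
time_s: 33.0
position: [0.5745, 0.2637, 0.1795]
tcp_rot: [[-0.995, -0.1, -0.0], [-0.1, 0.995, -0.0], [0.0, -0.0, -1.0]]
force: [-1.1, -0.1, 1.9]
opening: 0.003
grasp_force: 1.0
```

Request:
move_arm:
  increments:
    - {"xyz": [-0.57, 0, 0.82], "roll": 0, "grip": 0}
    - {"xyz": [0, 0, 0], "roll": 0, "grip": 0}
    - {"xyz": [0, 0, 0], "roll": 0, "grip": 0}

```text
time_s: 33.25
position: [0.5751, 0.2638, 0.1787]
tcp_rot: [[-0.995, -0.1, -0.0], [-0.1, 0.995, 0.0], [0.0, 0.0, -1.0]]
force: [-2.8, -0.1, 3.0]
opening: 0.008
grasp_force: 1.6
```

Request:
move_arm:
  increments:
    - {"xyz": [-0.57, 0, 0.82], "roll": 0, "grip": 0}
    - {"xyz": [0, 0, 0], "roll": 0, "grip": 0}
    - {"xyz": [0, 0, 0], "roll": 0, "grip": 0}

```text
time_s: 33.5
position: [0.5756, 0.2638, 0.1778]
tcp_rot: [[-0.995, -0.1, -0.0], [-0.1, 0.995, -0.0], [0.0, -0.0, -1.0]]
force: [-1.5, 0.0, 3.9]
opening: 0.003
grasp_force: 2.2
```

It is on the pin, and the force is growing like the spring's. Pressing on.

Request:
move_arm:
  increments:
    - {"xyz": [-0.57, 0, 0.82], "roll": 0, "grip": 0}
    - {"xyz": [-0.57, 0, 0.82], "roll": 0, "grip": 0}
    - {"xyz": [0, 0, 0], "roll": 0, "grip": 0}
    - {"xyz": [0, 0, 0], "roll": 0, "grip": 0}

```text
time_s: 33.83
position: [0.5767, 0.2639, 0.1763]
tcp_rot: [[-0.995, -0.1, -0.0], [-0.1, 0.995, -0.0], [0.0, 0.0, -1.0]]
force: [-3.0, -0.9, 5.9]
opening: 0.003
grasp_force: 3.2
```

Request:
move_arm:
  increments:
    - {"xyz": [-0.57, 0, 0.82], "roll": 0, "grip": 0}
    - {"xyz": [0, 0, 0], "roll": 0, "grip": 0}
    - {"xyz": [0, 0, 0], "roll": 0, "grip": 0}

```text
time_s: 34.08
position: [0.5769, 0.264, 0.1759]
tcp_rot: [[-0.995, -0.1, -0.001], [-0.1, 0.995, -0.0], [0.001, -0.0, -1.0]]
force: [-4.2, -1.8, 7.6]
opening: 0.007
grasp_force: 4.5
```

Request:
move_arm:
  increments:
    - {"xyz": [-0.57, 0, 0.82], "roll": 0, "grip": 0}
    - {"xyz": [0, 0, 0], "roll": 0, "grip": 0}
    - {"xyz": [0, 0, 0], "roll": 0, "grip": 0}

```text
time_s: 34.33
position: [0.577, 0.264, 0.1757]
tcp_rot: [[-0.995, -0.1, -0.002], [-0.1, 0.995, -0.0], [0.002, -0.0, -1.0]]
force: [-6.2, -1.3, 11.0]
opening: 0.006
grasp_force: 6.2
```

The hard stop is reached: the force jumps while the position stalls. One more small push, then hold for over a second.

Request:
move_arm:
  increments:
    - {"xyz": [-0.57, 0, 0.82], "roll": 0, "grip": 0}
    - {"xyz": [0, 0, 0], "roll": 0, "grip": 0}
    - {"xyz": [0, 0, 0], "roll": 0, "grip": 0}
    - {"xyz": [0, 0, 0], "roll": 0, "grip": 0}
    - {"xyz": [0, 0, 0], "roll": 0, "grip": 0}

```text
time_s: 34.75
position: [0.5771, 0.264, 0.1755]
tcp_rot: [[-0.995, -0.1, -0.002], [-0.1, 0.995, -0.0], [0.002, -0.0, -1.0]]
force: [-7.7, -2.1, 14.9]
opening: 0.003
grasp_force: 8.0
```

Request:
move_arm:
  increments:
    - {"xyz": [0, 0, 0], "roll": 0, "grip": 0}
    - {"xyz": [0, 0, 0], "roll": 0, "grip": 0}
    - {"xyz": [0, 0, 0], "roll": 0, "grip": 0}
    - {"xyz": [0, 0, 0], "roll": 0, "grip": 0}
    - {"xyz": [0, 0, 0], "roll": 0, "grip": 0}

```text
time_s: 35.17
position: [0.5771, 0.264, 0.1755]
tcp_rot: [[-0.995, -0.1, -0.002], [-0.1, 0.995, -0.0], [0.002, -0.0, -1.0]]
force: [-6.6, -2.3, 14.0]
opening: 0.006
grasp_force: 8.0
```

Request:
move_arm:
  increments:
    - {"xyz": [0, 0, 0], "roll": 0, "grip": 0}
    - {"xyz": [0, 0, 0], "roll": 0, "grip": 0}
    - {"xyz": [0, 0, 0], "roll": 0, "grip": 0}
    - {"xyz": [0, 0, 0], "roll": 0, "grip": 0}
    - {"xyz": [0, 0, 0], "roll": 0, "grip": 0}

```text
time_s: 35.58
position: [0.5771, 0.264, 0.1755]
tcp_rot: [[-0.995, -0.1, -0.002], [-0.1, 0.995, -0.0], [0.002, -0.0, -1.0]]
force: [-7.5, -1.9, 13.5]
opening: 0.006
grasp_force: 8.0
```

Request:
move_arm:
  increments:
    - {"xyz": [0, 0, 0], "roll": 0, "grip": 0}
    - {"xyz": [0, 0, 0], "roll": 0, "grip": 0}
    - {"xyz": [0, 0, 0], "roll": 0, "grip": 0}

```text
time_s: 35.83
position: [0.5771, 0.264, 0.1755]
tcp_rot: [[-0.995, -0.1, -0.002], [-0.1, 0.995, -0.0], [0.002, -0.0, -1.0]]
force: [-7.8, -1.5, 13.2]
opening: 0.006
grasp_force: 8.0
```

Request:
move_arm:
  increments:
    - {"xyz": [2.3, 0, -3.3], "roll": 0, "grip": 0}
    - {"xyz": [4.6, 0, -6.6], "roll": 0, "grip": 0}
    - {"xyz": [5.7, 0, -8.2], "roll": 0, "grip": 0}
    - {"xyz": [10, 0, -25], "roll": 0, "grip": 0}
    - {"xyz": [0, 0, -30], "roll": 0, "grip": 0}

```text
time_s: 36.25
position: [0.5526, 0.2612, 0.2448]
tcp_rot: [[-0.995, -0.1, -0.007], [-0.1, 0.995, -0.002], [0.008, -0.001, -1.0]]
force: [0.7, 0.9, 0.2]
opening: 0.006
grasp_force: 0.0
```

Request:
move_arm:
  increments:
    - {"xyz": [0, 0, 0], "roll": 0, "grip": 0}
    - {"xyz": [0, 0, 0], "roll": 0, "grip": 0}
    - {"xyz": [0, 0, 0], "roll": 0, "grip": 0}

```text
time_s: 36.5
position: [0.5559, 0.2617, 0.2464]
tcp_rot: [[-0.995, -0.1, -0.0], [-0.1, 0.995, -0.0], [0.0, -0.0, -1.0]]
force: [-0.4, 0.5, -0.3]
opening: 0.009
grasp_force: 0.0
```

```bash
python3 - <<'E'
from mark import *
look('w13',['cap_red','salt','syrup']); mark(np.load('pics/w13.npz'))
f=np.load('pics/w13.npz'); d=f['d']; mk=np.zeros(d.shape,bool); mk[100:330,200:440]=1
P=cloud('wrist',d,mk,dict(position=f['pos'],tcp_rot=f['R']))-F
t=P@a; r=np.linalg.norm(P-np.outer(t,a),axis=1); k=(t>.0455)&(t<.054)&(r<.004); print('pin',k.sum(),np.median(t[k]))
bot.capture('top')
for l in ['cap_red','salt','syrup']:
    for x in bot.spot_in(l,'top')[:2]: print(l,x['conf'],w('top',x['at']))
E
```

```text
pos [0.5559 0.2617 0.2464] yaw 95.74015638991409 t 36.5 F [-0.4439  0.4951 -0.2928]
cap_red 0.58 [ 0.4886 -0.0244  0.0424]
salt 0.65 [ 0.4079 -0.0389  0.0247]
syrup 0.85 [0.6887 0.0366 0.0744]
red n 1 angle 170.71061124924938 r (np.float64(-0.0068919708022795595), np.float64(0.001127292911141474)) t 0.04475857150074613 nut face t 0.04475857150074613
pin 0 nan
cap_red 0.62 [ 0.4904 -0.038   0.0464]
salt 0.59 [ 0.3833 -0.0453  0.0915]
syrup 0.86 [0.6931 0.0216 0.1602]
  return _methods._mean(a, axis=axis, dtype=dtype,
  ret = ret.dtype.type(ret / rcount)
```

Request:
move_arm:
  increments:
    - {"xyz": [0, -30, -20], "roll": 0, "grip": 30}
    - {"xyz": [-15, -20, 0], "roll": 0, "grip": 30}
    - {"xyz": [0, 0, 0], "roll": 0, "grip": 30}
    - {"xyz": [0, 0, 0], "roll": 0, "grip": 30}
    - {"xyz": [0, 0, 0], "roll": 0, "grip": 30}

```text
time_s: 37.32
position: [0.5755, 0.2137, 0.2661]
tcp_rot: [[-0.995, -0.1, -0.001], [-0.1, 0.995, 0.0], [0.001, 0.0, -1.0]]
force: [-0.4, -0.4, -0.5]
opening: 0.265
grasp_force: 0.0
```

```bash
python3 - <<'E'
from mark import *
look('w14',['red_tip']); mark(np.load('pics/w14.npz'))
f=np.load('pics/w14.npz'); d=f['d']; mk=np.zeros(d.shape,bool); mk[100:330,200:560]=1
P=cloud('wrist',d,mk,dict(position=f['pos'],tcp_rot=f['R']))-F
t=P@a; r=np.linalg.norm(P-np.outer(t,a),axis=1); k=(t>.043)&(t<.056)&(r<.004); print('pin',k.sum(),np.percentile(t[k],[10,50,90]) if k.any() else 0)
E
```

```text
pos [0.5755 0.2137 0.2661] yaw 95.7120828573619 t 37.3167 F [-0.4235 -0.3649 -0.4544]
red_tip 0.9 [0.5838 0.2617 0.1976]
red_tip 0.68 [0.5903 0.265  0.1974]
red n 0 angle None r 0 t 0 nut face t 0.04406459100921389
pin 80 [0.0484 0.0497 0.0505]
```

The pin has sprung back to 49.7 mm, the nut is still up, and the cap is on the plate. Handing in.

```bash
python3 -c "
from rig import bot
print(bot.hand_in())"
```

```text
the job is handed in; nothing more can be done
None
```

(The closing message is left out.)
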